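Take a board out of its holder and set it under the magnifier

ROBOT

A 6-joint arm with a two-finger parallel gripper is mounted at the origin on a cart in front of the work surface, level with it; the furniture and walls round the work are solid. World frame = base frame: x ahead of the robot, y to its left, z up, the work surface at z = 0. Lengths are in m, angles in degrees, forces in N, time in s.
With the tool pointing down it reaches from about 0.35 to 0.875 m from the base axis. Payload 4.2 kg.
Tool frame: the origin (TCP) lies midway between the tips of the shut fingers; the grasp point (between the pads) lies r.pinch_z behind it (r.pinch_z is the distance from the TCP to the grasp point, in m); z points along the fingers, y is the direction in which the jaws open and shut (so a half turn about z gives the same grasp; the last joint's range is limited). The gripper opens to 87 mm and grips with 3 to 60 N. Pads are 19 mm wide; open, the fingers measure 117 mm over their backs; the gripper's body (75 mm by 190 mm) begins 51 mm behind the grasp point.
Start: joints at [-60.355, 22.042, 0.453, 0, -68.411, -14.817], TCP at [0.16, -0.604, 0.223] pointing down, gripper open.
Joint ranges: [-179.83, 179.83], [-69.29, 118.12], [-61.27, 80.66], [-181.25, 117.63], [-171.15, -9.14], [-177.46, 177.46]. Speed limits (degrees/s): [159.86, 159.86, 180, 180, 180, 180].

INTERFACE

Orientations are given as a 3x3 rotation matrix whose columns are the frame's x, y, z axes.
In Python, from station import r gives the robot as it stands. The module is installed in compiled form; this text tells all that it offers.
- The arm moves only by the tool play_rows, never from a script. Its argument "deltas" is a list of rows, each a list of 7 numbers: the shift along the tool's x, y, z in units of 25 mm (1.0 is 25 mm), then the turn, a rotation vector about the tool's x, y, z in units of 5 degrees (1.0 is 5 degrees), then the finger opening in mm, from 0 to 87. In form: [[tx, ty, tz, wx, wy, wz, fingers], ...]. A call has 1 to 12 rows; each row is the pose to reach, as a shift and turn from the pose commanded when the call began, along the tool's axes at that moment; what a row does not reach only later rows make up. A row lasts 1/10 s, in which the tool goes at most 50 mm and 8.59 degrees, less where a joint would pass 70% of its speed; a pose out of reach is approached as far as the arm can. A call with a gripper value outside its range is refused whole. The fingers move at their own pace and stop on an object; the grip force is fixed at half the most. Time passes only in rows, so rows that repeat a pose let the fingers close. It gives the time, the measured TCP pose, the force and the opening at its end, in the units of the state.
- r.sense(): the state, without advancing time (a new reading comes with each control period).
- r.capture(name): name is "side" or "top"; returns a dict with "pixels" (384x512x3 uint8, red, green, blue), "camera_matrix" (3x3 intrinsics, pixels), "R" (3x3) and "t" (3): a world point X has camera coordinates R X + t. Camera axes: x right, y down, z forward; pixel columns grow to the right and rows downward; lengths in m; the calibration is good to about 2 mm. A picture is of the moment at which its call begins. There is no depth.
- r.finish_job(): hands the job in, once; it reports no verdict.
Trained networks look in the newest picture that a camera, given by its name, has taken for a name from the list of things; names that differ only in an ending like _2 or _b are one class to them, and where a whole thing is asked for, a point or a joint stands for the part that bears it (a point fixed in the world has none). Each returns a list of dicts, best first, with "score" (0 to 1); they miss things now and then, are a little off and sometimes report something else, mostly with a low value. They report only what shows in the picture. A call takes as long as a camera call. They do not tell look-alikes from the thing itself.
- r.spot_in(camera, target): "centre" ([x, y, z] in m, in world coordinates, good to about 4 mm: the middle of the surface that is visible of it).
- r.cut_out(camera, target): "region" (384x512 bool, what is visible of it).
The state is a dict: "time_s": time; "joints": joint angles; "joint_velocities": joint speeds; "effort": joint torques, N m; "tcp_pos": TCP position; "ee_rot": TCP orientation; "wrist_force": force on the tool from outside, world axes, zero at the start; "moment": the same for the moment, N m; "gripper_width": opening from 0.0 (shut) to 1.0 (fully open).
Only numpy, scipy, OpenCV 4.12 (cv2) and the standard library are available. Lean on these libraries where they do the work, as an engineer would, in place of code of your own. Each camera call takes 0.05 s, during which the arm holds its last target.

TASK

Swing the holder's clamp bar up until it stands about upright and leave it up, then slide the circuit board straight out of the holder's slotted rails. Set the board down, without dropping it, flat and component side up, wholly on the black rubber pad of the magnifier, then swing the magnifier's arm back so that its lens is centred over the middle of the pad. Leave the bottle, reel, tape and cutters nearby where they are.

Things in the scene. Friction and masses are not known exactly. Their poses are not given: they have to be found in the camera images.
- holder: Fixed aluminium board holder, 64 x 124 mm, rails 34 mm high. Origin: on the bench, midway between the rails. +y: to the bar's hinge; the board slides out along -x, the open front (free space). Two side rails (x -22 to +36, outer faces y -41.5 and +41.5 mm) have slots 7 mm high, floor 20 mm above the bench, 1.5 mm side play; lips 27 to 34 mm up keep the board from being lifted; stop at the rear.
- clamp_bar (a joint): Angle of the steel clamp bar, rad: 0 = down, level across the board; grows as its free end is lifted; 1.57 = upright over the +y rail; stop at 1.75. Friction hinge (0.12 N m): stays where released. While down, its rubber block (0.8 mm over the board's top) stands in front of the board's tall parts, so that the board cannot be pulled out.
- bar_hinge (a point): Point on the clamp bar's hinge axis, which lies along the holder's x: at x +4, y +52, z +40 mm in the holder's frame. Fixed. Axes as the holder's.
- bar_grip (a point): Middle of the bar's red round grip, 12 mm thick, 42 mm long, parallel to the hinge axis, pointing to the holder's +x (rear) from the bar's free end: 132 mm from the hinge axis, 28 mm behind the bar's centre line. Bar down: at x +32, y -80, z +40 mm in the holder's frame, free all round. It turns between the pads of a gripper that keeps its attitude along the arc.
- board: Green circuit board on an aluminium plate, together 110 x 60 x 5 mm, 0.12 kg. Origin: middle of its underside; x along the 110 mm, z to the component side. Starts in the rails, axes as the holder's, origin 23 to 27 mm in front of the holder's, so 56 to 60 mm stick out in front; underside 20 mm above the bench. Parts 6 mm high in front, 12.5 mm high behind x +36 mm; edges free for gripping.
- magnifier: Bench magnifier's heavy base, 160 x 205 x 12 mm, dark grey, fixed to the bench. Origin: on the bench under the middle of its rubber pad; x, y along the pad's sides, z up. It carries the pad and, at x +60, y -115 mm, a post.
- pad (a point): Middle of the top of the black rubber pad with white corner marks: 140 mm along x, 100 mm along y, its top 15 mm above the bench and 3 mm above the base. Axes as the magnifier's.
- lens_arm (a joint): Angle of the magnifier's swing arm about its upright post, rad: 0 = lens exactly over the middle of the pad; grows clockwise seen from above; at the start it is parked at 1.1 to 1.6, behind the pad. Range -0.6 to 1.9, no stop at 0. Friction hinge (about 0.12 N m): it stays where it is released.
- lens_pivot (a point): Point on the arm's upright hinge axis, on the post, 132 mm above the bench: at x +60, y -115 mm in the magnifier's frame.
- lens (a point): Middle of the lens, which lies level in a white ring of 84 mm outer diameter, 139 mm above the bench, 130 mm from the hinge axis. Ring and arm are 132 to 146 mm above the bench.
- lens_pin (a point): Red upright grip pin on the arm, 12 mm thick, 66 mm from the hinge axis on the line from hinge to lens. The point is 160 mm above the bench; the pin rises from the arm (top at 143 mm) to 175 mm. The hub at the hinge is 30 mm wide, its top 150 mm above the bench.
- board_fl (a point): Corner of the board's underside at x -55, y +30 mm of the board.
- board_fr (a point): Corner of the board's underside at x -55, y -30 mm of the board.
- board_rl (a point): Corner of the board's underside at x +55, y +30 mm of the board.
- board_rr (a point): Corner of the board's underside at x +55, y -30 mm of the board.
- flux_bottle: Small bottle with black dropper cap, 34 mm wide, 96 mm high, stands behind the holder; leave alone. Origin under its middle.
- solder_reel: Solder reel with blue flanges, 56 mm wide, 36 mm high; leave alone. Origin under its middle.
- kapton_tape: Roll of amber tape, 62 mm wide, 12 mm high; leave alone. Origin under its middle.
- cutters: Red-handled cutters lying on the bench, 36 x 119 x 11 mm; leave alone. Origin under their middle.
There are look-alikes about, which are no part of the job. Leave any orange look-alike of the board alone.

How it is judged:
By the outcome, as a careful person would: the job done as asked, in the order asked, and still so for the second after the job is handed in, with the robot touching nothing.
It also fails if it takes over 67 s, if anything falls off the work surface, if the arm or the gripper's body presses on something with over 40 N, if the wrist force passes 120 N, or if a joint passes its speed limit or range.

## Working session

There is one attempt and no reset: what is moved stays moved. The work goes in short steps, Python scripts to look and compute and a tool call to move; the robot and the scene stay as the last step left them, time stands still between calls to the robot, and variables do not carry over. Pictures are saved under pics/ and viewed, and the job is handed in when it is done.

Besides the shell and the picture viewer there is one more tool, called after "Call:" by a JSON object that holds its "name" and its "arguments", one argument or row to a line. play_rows: Moves the arm, as the interface text tells. Its arguments: {"type":"object","properties":{"deltas":{"type":"array","items":{"type":"array","items":{"type":"number"}}}},"required":["deltas"]}

```bash
mkdir -p pics
python3 - <<'E'
from station import r
import cv2,numpy as np
s=r.sense(); print(s, r.pinch_z)
for n in("side","top"):
    c=r.capture(n); cv2.imwrite(f"pics/{n}0.png",cv2.resize(c["pixels"][:,:,::-1],(800,600),interpolation=cv2.INTER_CUBIC))
    np.savez(f"{n}0.npz",**c); print(n,c["camera_matrix"].tolist(),np.round(c["R"],4).tolist(),c["t"].tolist())
E
```

```text
{'time_s': 0.0, 'joints': array([-6.03530956e+01,  2.20912451e+01,  3.80293699e-01, -2.89893312e-02,
       -6.84120035e+01, -1.48158709e+01]), 'joint_velocities': array([ 0.03956675, -0.06684774,  0.01151598, -0.01018819, -0.01812736,
       -0.00457538]), 'effort': array([ 2.57816700e-04, -3.90663922e+01,  1.87400132e+01,  4.21984613e+00,
        1.08993807e-02, -2.01793978e-04]), 'tcp_pos': array([ 0.15983727, -0.60359183,  0.22145803]), 'ee_rot': array([[-9.66732620e-01, -2.55788223e-01, -6.52608824e-04],
       [-2.55789038e-01,  9.66730349e-01,  2.09771893e-03],
       [ 9.43249578e-05,  2.19486351e-03, -9.99997587e-01]]), 'wrist_force': array([0.22336134, 0.54910612, 0.72251679]), 'moment': array([-0.02628275,  0.00896118, -0.00854567]), 'gripper_width': 0.9972707422370304} 0.0187
side [[387.416965248605, 0.0, 250.50728343800677], [0.0, 387.416965248605, 185.6551896378684], [0.0, 0.0, 1.0]] [[-0.9998, -0.0212, 0.0061], [-0.0127, 0.3283, -0.9445], [0.018, -0.9443, -0.3285]] [0.5841731295837115, 0.1516691747606443, 1.243905986589971]
top [[378.9131827410922, 0.0, 248.35744509298678], [0.0, 378.9131827410922, 193.60397955655864], [0.0, 0.0, 1.0]] [[0.0079, -0.9995, -0.0322], [-0.9871, -0.0026, -0.1599], [0.1597, 0.033, -0.9866]] [-0.04546930530222503, 0.6136801061384821, 0.9998630294738363]
```

View pics/top0.png

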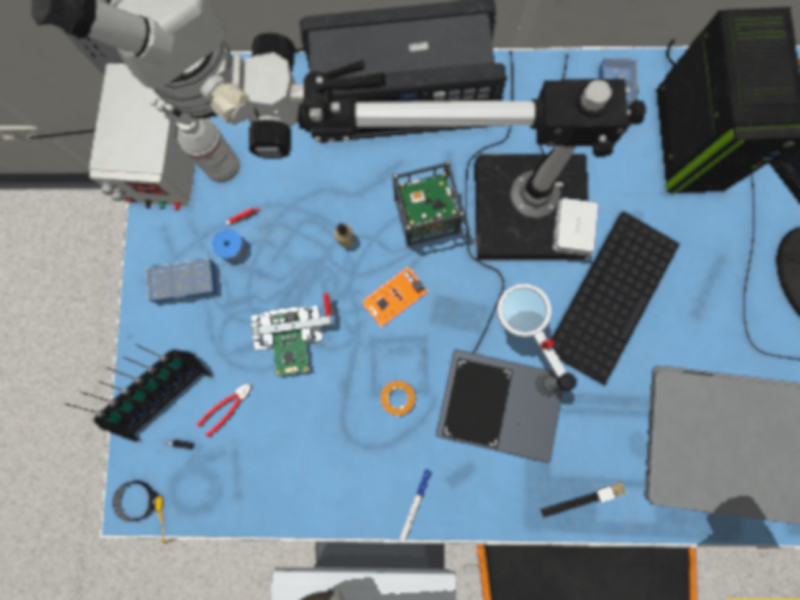

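View pics/side0.png

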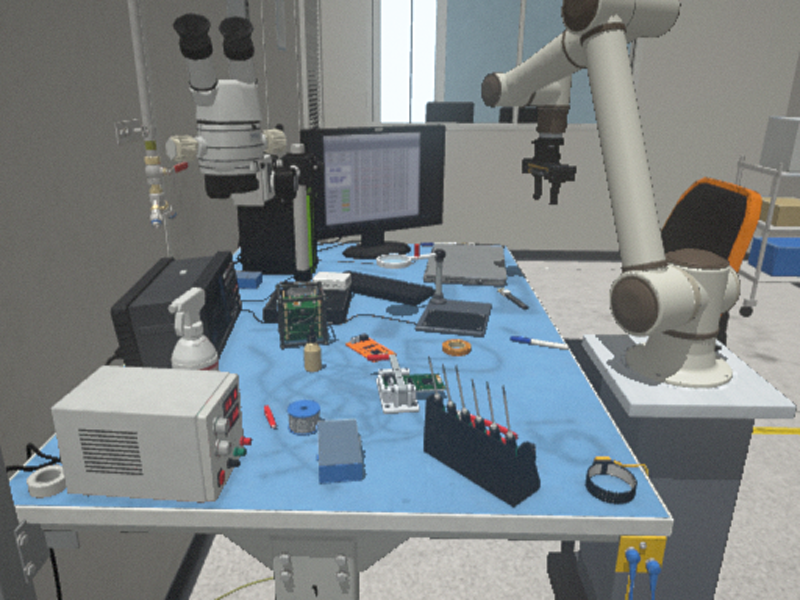

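Run:
```python
from station import r
import numpy as np
for c in("top","side"):
  r.capture(c)
  for n in ["holder","clamp_bar","bar_grip","board","magnifier","pad","lens_arm","lens_pivot","lens","lens_pin","bar_hinge","board_fl","board_fr","board_rl","board_rr","flux_bottle","solder_reel","kapton_tape","cutters"]:
    try: print(c,n,[(round(d["score"],2),np.round(d["centre"],3).tolist()) for d in r.spot_in(c,n)][:4])
    except Exception as e: print(n,e)
print(r.sense()["time_s"])
```

```text
top holder [(0.63, [0.571, 0.126, 0.036]), (0.56, [0.431, 0.249, 0.011])]
top clamp_bar [(0.69, [0.579, 0.116, 0.045])]
top bar_grip [(0.72, [0.456, -0.251, 0.011]), (0.54, [0.577, 0.114, 0.048])]
top board [(0.77, [0.533, 0.14, 0.026]), (0.77, [0.636, -0.053, 0.001])]
top magnifier []
top pad [(0.71, [0.457, -0.254, 0.016])]
top lens_arm [(0.67, [0.58, -0.27, 0.147])]
top lens_pivot [(0.9, [0.456, -0.25, 0.014])]
top lens [(0.8, [0.577, -0.276, 0.144]), (0.67, [0.576, 0.127, 0.033])]
top lens_pin [(0.8, [0.575, -0.272, 0.145])]
top bar_hinge [(0.77, [0.577, 0.127, 0.033]), (0.16, [0.736, 0.041, 0.05])]
top board_fl [(0.57, [0.534, 0.14, 0.027])]
top board_fr [(0.83, [0.636, -0.054, 0.003]), (0.71, [0.454, -0.251, 0.016]), (0.67, [0.536, 0.14, 0.025]), (0.41, [0.581, -0.272, 0.146])]
top board_rl [(0.79, [0.534, 0.136, 0.026]), (0.63, [0.633, -0.049, 0.004]), (0.25, [0.58, -0.273, 0.147])]
top board_rr [(0.79, [0.534, 0.141, 0.023]), (0.58, [0.632, -0.052, 0.004])]
top flux_bottle [(0.23, [0.533, 0.14, 0.025])]
top solder_reel [(0.72, [0.723, 0.252, 0.032])]
top kapton_tape [(0.83, [
[... 925 characters left out ...]
, [0.47, -0.236, 0.017]), (0.18, [0.451, -0.045, 0.013])]
side board_fr [(0.68, [0.529, 0.141, 0.028]), (0.62, [0.64, -0.055, 0.006]), (0.55, [0.579, 0.122, 0.048]), (0.52, [0.727, 0.275, 0.034])]
side board_rl [(0.82, [0.64, -0.056, 0.007]), (0.8, [0.532, 0.147, 0.026])]
side board_rr [(0.81, [0.532, 0.14, 0.022]), (0.59, [0.644, -0.055, 0.007])]
side flux_bottle [(0.5, [0.746, 0.052, 0.039]), (0.36, [0.729, 0.273, 0.034]), (0.35, [0.47, -0.235, 0.013])]
side solder_reel [(0.72, [0.727, 0.274, 0.034]), (0.46, [0.468, -0.237, 0.017])]
side kapton_tape [(0.35, [0.726, 0.273, 0.033])]
side cutters [(0.46, [0.567, -0.278, 0.143]), (0.41, [0.414, 0.264, 0.01]), (0.31, [0.578, 0.122, 0.044])]
2.1
```

Candidates for "board": green board in the white holder (292,355), orange look-alike (394,297), green board in the black frame (428,203). The one in the holder fits the description. I'll check it in close crops.

Run:
```python
import cv2,numpy as np
t=np.load("top0.npz")["pixels"][:,:,::-1]; s=np.load("side0.npz")["pixels"][:,:,::-1]
def crop(im,u0,v0,w,h,k,n):
    c=cv2.resize(im[v0:v0+h,u0:u0+w],None,fx=k,fy=k,interpolation=cv2.INTER_CUBIC)
    for i in range(0,w,10):
        cv2.putText(c,str(u0+i),(i*k,8),0,.3,(0,0,255),1); cv2.line(c,(i*k,10),(i*k,14),(0,0,255),1)
    for j in range(0,h,10):
        cv2.putText(c,str(v0+j),(0,j*k+4),0,.3,(0,0,255),1)
    cv2.imwrite(n,c)
crop(t,150,185,70,65,11,"pics/c_h.png")
crop(t,275,175,100,125,5,"pics/c_m.png")
crop(s,235,215,60,55,12,"pics/c_hs.png")
crop(s,235,150,85,70,9,"pics/c_ms.png")
```

```text
(no output)
```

View pics/c_h.png

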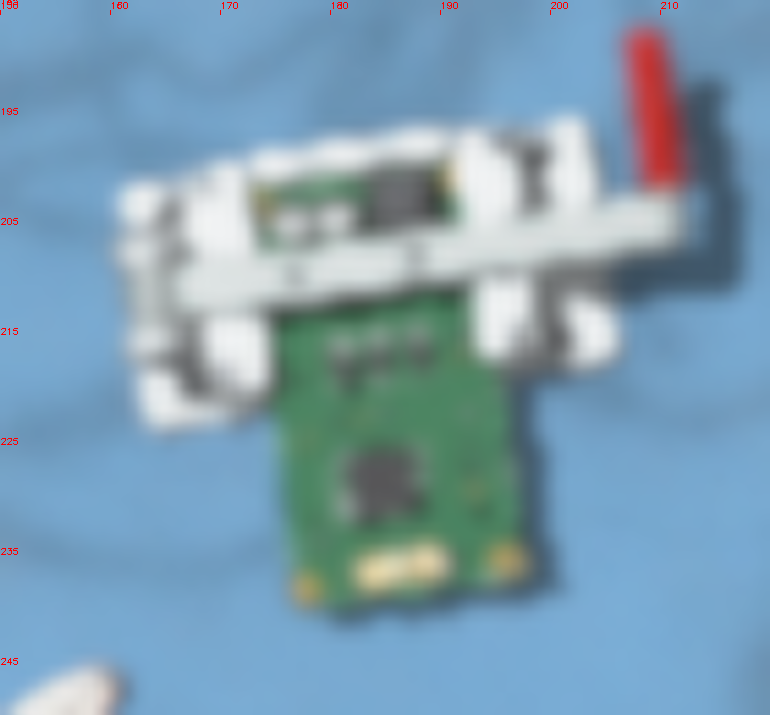

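View pics/c_m.png

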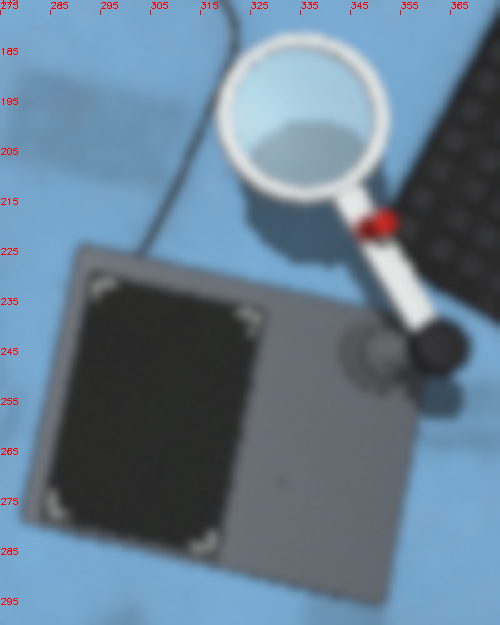

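View pics/c_hs.png

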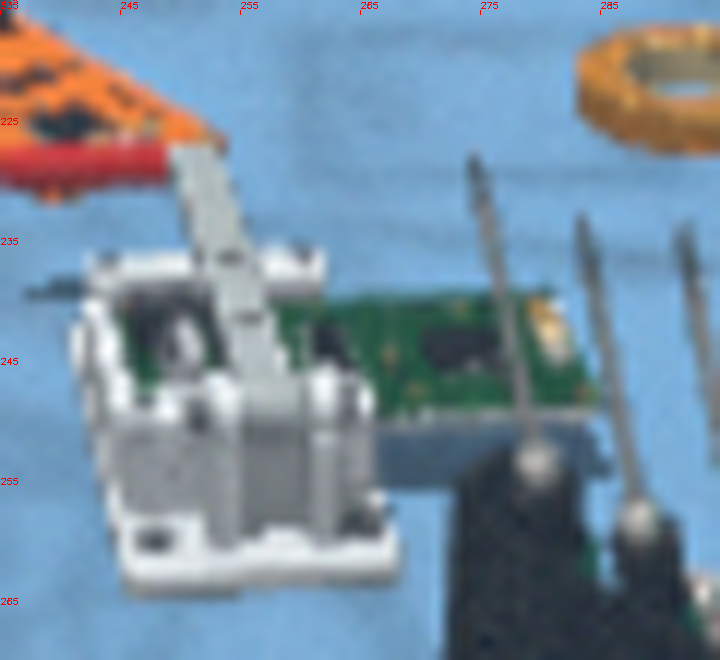

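View pics/c_ms.png

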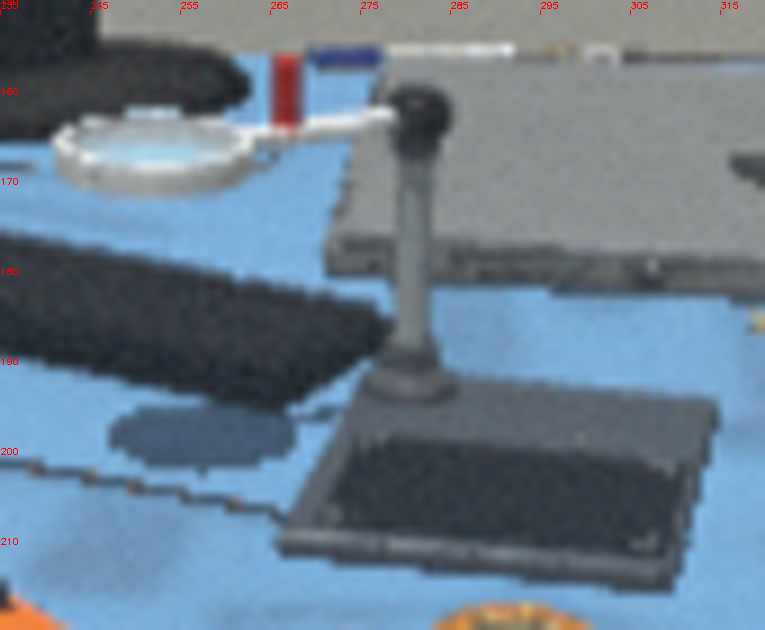

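```bash
cat > h.py <<'E'
import numpy as np, cv2
from scipy.optimize import least_squares
def cam(n):
    c=np.load(n); return c["camera_matrix"],c["R"],c["t"]
def proj(c,X):
    K,R,t=c; p=np.asarray(X)@R.T+t; p=p@K.T; return p[...,:2]/p[...,2:]
def px(u0,v0,k,p): return [u0+(p[0]+.5)/k-.5, v0+(p[1]+.5)/k-.5]
def pose(x,y,a,P):
    P=np.asarray(P,float); c,s=np.cos(a),np.sin(a)
    return np.stack([x+c*P[...,0]-s*P[...,1],y+s*P[...,0]+c*P[...,1],P[...,2]],-1)
E
python3 - <<'E'
from h import *
T=cam("top0.npz"); S=cam("side0.npz")
# magnifier: (cam, local pt, pixel)
pm=lambda x,y:px(275,175,5,(x,y)); ps=lambda x,y:px(235,150,9,(x,y))
M=[(T,(.07,.05,.015),pm(92,275)),(T,(.07,-.05,.015),pm(266,312)),(T,(-.07,.05,.015),pm(47,514)),(T,(-.07,-.05,.015),pm(216,555)),
(T,(.06,-.115,.150),pm(438,346)),
(S,(.07,.05,.015),ps(330,515)),(S,(.07,-.05,.015),ps(362,435)),(S,(-.07,-.05,.015),ps(692,465)),(S,(-.07,.05,.015),ps(668,550)),(S,(.06,-.115,.15),ps(416,90)),]
L=[(T,.130,.146,pm(303,118)),(T,.066,.175,pm(387,217)),(S,.130,.142,ps(155,147)),(S,.066,.160,ps(287,92))]
def model(p):
    o=[]
    for c,l,u in M: o.append(proj(c,pose(*p[:3],l))-u)
    for c,r_,z,u in L:
        # direction at 0: from post to pad centre
        a0=np.arctan2(.115,-.06)-p[3]
        o.append(proj(c,pose(*p[:3],[.06+r_*np.cos(a0),-.115+r_*np.sin(a0),z]))-u)
    return np.array(o)
q=least_squares(lambda p:model(p).ravel(),[.457,-.25,-.2,1.3],loss="soft_l1")
print("mag",q.x,np.degrees(q.x[2]));print(np.round(model(q.x),1).tolist())
ph=lambda x,y:px(150,185,11,(x,y)); hs=lambda x,y:px(235,215,12,(x,y))
def B(p):
    d=p[3]; o=[]
    for c,l,u in [
     (T,(.032,-.080,.046),ph(652,110)),(T,(.011,-.080,.046),ph(663,190)),(T,(.053,-.080,.046),ph(641,28)),
     (T,(d-.055,.03,.025),ph(293,605)),(T,(d-.055,-.03,.025),ph(527,592)),
     (S,(.011,-.080,.040),hs(170,167)),
     (S,(d-.055,.03,.025),hs(598,405)),(S,(d-.055,-.03,.025),hs(550,293)),
     (S,(-.028,.062,0.0),hs(395,580)),(S,(.036,.062,0.0),hs(122,590))]:
        o.append(proj(c,pose(*p[:3],l))-u)
    return np.array(o)
q2=least_squares(lambda p:B(p).ravel(),[.58,.12,.1,-.025],loss="soft_l1")
print("hold",q2.x,np.degrees(q2.x[2]));print(np.round(B(q2.x),1).tolist())
np.savez("fit.npz",m=q.x,h=q2.x)
h=q2.x
print("grip",pose(*h[:3],[.032,-.08,.04]),"hinge",pose(*h[:3],[.004,.052,.04]))
# overlay
im=cv2.resize(np.load("top0.npz")["pixels"][:,:,::-1],None,fx=4,fy=4,interpolation=cv2.INTER_CUBIC)
def dr(P,col=(0,0,255)):
    u=((proj(T,pose(*h[:3],P))+.5)*4-.5).astype(int); cv2.polylines(im,[u.reshape(-1,1,2)],True,col,1)
d=h[3]
dr([(d-.055,.03,.025),(d-.055,-.03,.025),(d+.055,-.03,.025),(d+.055,.03,.025)])
dr([(-.022,.0415,.034),(-.022,-.0415,.034),(.036,-.0415,.034),(.036,.0415,.034)],(255,0,0))
dr([(-.022,.0315,.034),(-.022,-.0315,.034),(.036,-.0315,.034),(.036,.0315,.034)],(255,0,255))
dr([(.011,-.08,.04),(.053,-.08,.04)],(0,255,0)); dr([(.004,.052,.04),(.004,-.08,.04)],(0,255,0))
cv2.imwrite("pics/ov.png",cv2.resize(im[740:1000,600:880],None,fx=2,fy=2))
E
```

```text
mag [ 0.43973057 -0.1998632  -0.20963865  1.33144711] -12.011410058615244
[[-0.6, -0.4], [-0.1, -0.1], [-1.7, 1.7], [0.5, 1.6], [1.1, 0.3], [-1.6, -0.0], [-0.4, -0.7], [-0.6, -0.8], [-0.3, -0.2], [-0.1, -0.3], [-0.0, -0.3], [-0.6, 1.3], [-0.5, -0.4], [-0.4, -0.9]]
hold [ 0.56879982  0.1426452   0.13680117 -0.02516768] 7.838129511607469
[[0.1, -0.0], [-0.1, 0.1], [0.2, 0.1], [-0.8, 0.7], [-0.8, -0.9], [-0.6, -0.9], [0.1, -0.6], [0.1, -0.9], [0.3, -0.6], [-0.1, -0.1]]
grip [0.61141085 0.06775662 0.04      ] hinge [0.56567096 0.19470488 0.04      ]
```

View pics/ov.png

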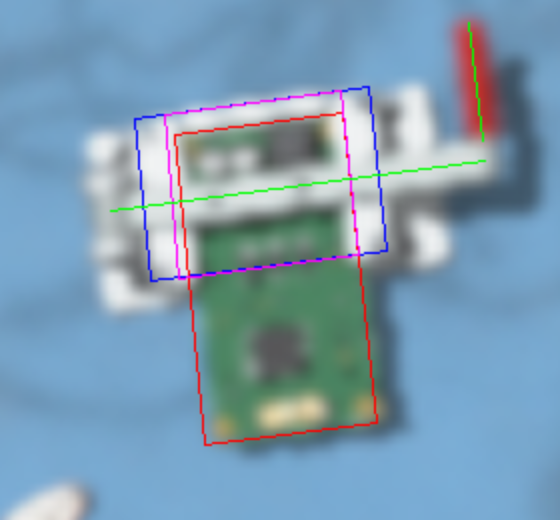

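```bash
cat >> h.py <<'E'
from scipy.spatial.transform import Rotation as Ro
def go(pos,yaw=None,R=None,z_pinch=False):
    """pos: TCP target (or pinch target), yaw: world direction deg of tool y (mod 180), tool down"""
    from station import r
    s=r.sense(); R0=s["ee_rot"]; p0=s["tcp_pos"]
    if R is None:
        a=np.radians(yaw); y=np.array([np.cos(a),np.sin(a),0])
        if y@R0[:,1]<0: y=-y
        z=np.array([0,0,-1.]); R=np.stack([np.cross(y,z),y,z],1)
    pos=np.array(pos,float)
    if z_pinch: pos=pos+R[:,2]*r.pinch_z
    d=R0.T@(pos-p0)/.025; w=Ro.from_matrix(R0.T@R).as_rotvec(degrees=True)/5
    print("t",round(s["time_s"],2),"from",np.round(p0,4),"to",np.round(pos,4)); print("ROW",np.round(d,3).tolist(),np.round(w,3).tolist(),"grip",round(float(s["gripper_width"]),3),"F",np.round(s["wrist_force"],1))
F=lambda: (np.load("fit.npz")["m"],np.load("fit.npz")["h"])
E
python3 - <<'E'
from h import *
m,h=F(); T=cam("top0.npz")
im=cv2.resize(np.load("top0.npz")["pixels"][:,:,::-1],None,fx=4,fy=4,interpolation=cv2.INTER_CUBIC)
def dr(P,col=(0,0,255)):
    u=((proj(T,pose(*m[:3],P))+.5)*4-.5).astype(int); cv2.polylines(im,[u.reshape(-1,1,2)],True,col,1)
dr([(.07,.05,.015),(.07,-.05,.015),(-.07,-.05,.015),(-.07,.05,.015)])
dr([(.08,.06,.012),(.08,-.145,.012),(-.08,-.145,.012),(-.08,.06,.012)],(255,0,0))
a=np.arctan2(.115,-.06)-m[3]
P=lambda q,z:(.06+q*np.cos(a),-.115+q*np.sin(a),z)
dr([P(0,.15),P(.066,.15),P(.066,.175),P(.066,.15)],(0,255,0))
c=[(P(.13,.146)[0]+.042*np.cos(t),P(.13,.146)[1]+.042*np.sin(t),.146) for t in np.linspace(0,6.28,40)]; dr(c,(0,255,0))
cv2.imwrite("pics/ovm.png",im[700:1200,1080:1520])
print(pose(*m[:3],[.06,-.115,.132]),pose(*m[:3],P(.066,.16)),pose(*m[:3],P(.13,.139)))
print("grip pts",pose(*h[:3],[.040,-.08,.04]))
go(pose(*h[:3],[.040,-.08,.25]),np.degrees(h[2])+90)
E
```

```text
[ 0.4744847 -0.3248318  0.132    ] [ 0.53206656 -0.29257767  0.16      ] [ 0.58790352 -0.26130094  0.139     ]
grip pts [0.6193361  0.06884762 0.04      ]
t 2.1 from [ 0.16   -0.6042  0.2226] to [0.6193 0.0688 0.25  ]
ROW [-24.652, 21.322, -1.098] [-0.001, 0.0, 1.398] grip 0.999 F [ 0.  -0.3 -0.1]
```

View pics/ovm.png

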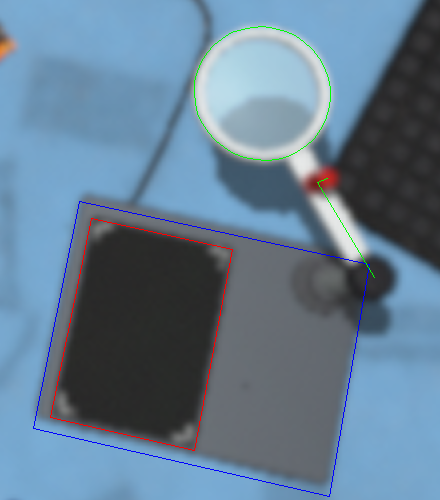

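Call:
{"name": "play_rows", "arguments": {
  "deltas": [
    [-24.65,21.32,-1.1,0,0,1.4,26],
    [-24.65,21.32,-1.1,0,0,1.4,26],
    [-24.65,21.32,-1.1,0,0,1.4,26],
    [-24.65,21.32,-1.1,0,0,1.4,26],
    [-24.65,21.32,-1.1,0,0,1.4,26],
    [-24.65,21.32,-1.1,0,0,1.4,26],
    [-24.65,21.32,-1.1,0,0,1.4,26],
    [-24.65,21.32,-1.1,0,0,1.4,26],
    [-24.65,21.32,-1.1,0,0,1.4,26],
    [-24.65,21.32,-1.1,0,0,1.4,26],
    [-24.65,21.32,-1.1,0,0,1.4,26],
    [-24.65,21.32,-1.1,0,0,1.4,26]
  ]
}}

```text
time_s: 3.3
tcp_pos: [0.4989, -0.1069, 0.2434]
ee_rot: [[-0.991, -0.137, 0.001], [-0.137, 0.991, -0.0], [-0.001, -0.0, -1.0]]
wrist_force: [0.5, -0.6, -0.1]
gripper_width: 0.301
```

Run:
```python
from h import *
m,h=F()
go(pose(*h[:3],[.040,-.08,.13]),np.degrees(h[2])+90)
```

```text
t 3.3 from [ 0.4989 -0.1069  0.2434] to [0.6193 0.0688 0.13  ]
ROW [-5.73, 6.306, 4.539] [-0.003, 0.012, 0.004] grip 0.301 F [ 0.5 -0.6 -0.1]
```

Call:
{"name": "play_rows", "arguments": {
  "deltas": [
    [-5.5,6.1,0,0,0,0,26],
    [-5.5,6.1,0,0,0,0,26],
    [-5.5,6.1,0,0,0,0,26],
    [-5.5,6.1,0,0,0,0,26],
    [-5.5,6.1,2,0,0,0,26],
    [-5.5,6.1,4,0,0,0,26],
    [-5.5,6.1,4,0,0,0,26],
    [-5.5,6.1,4,0,0,0,26],
    [-5.5,6.1,4,0,0,0,26]
  ]
}}

```text
time_s: 4.2
tcp_pos: [0.6155, 0.061, 0.1462]
ee_rot: [[-0.991, -0.136, 0.006], [-0.136, 0.991, 0.001], [-0.006, 0.0, -1.0]]
wrist_force: [-0.6, 0.9, 1.2]
gripper_width: 0.297
```

```bash
cat > look.py <<'E'
import sys
from station import r
from h import *
def look(n,cname,u0,v0,w,h_,k):
    c=r.capture(cname); np.savez(f"{n}.npz",**c)
    im=c["pixels"][v0:v0+h_,u0:u0+w,::-1]
    o=cv2.resize(im,None,fx=k,fy=k,interpolation=cv2.INTER_CUBIC)
    for i in range(0,w,10): cv2.putText(o,str(u0+i),(i*k,8),0,.3,(0,0,255),1)
    for j in range(10,h_,10): cv2.putText(o,str(v0+j),(0,j*k+4),0,.3,(0,0,255),1)
    cv2.imwrite(f"pics/{n}.png",o)
E
python3 - <<'E'
from look import *
m,h=F()
go(pose(*h[:3],[.040,-.08,.13]),np.degrees(h[2])+90)
look("top1","top",140,150,100,100,6); look("side1","side",215,170,100,90,7)
E
```

```text
t 4.2 from [0.6155 0.061  0.1462] to [0.6193 0.0688 0.13  ]
ROW [-0.19, 0.292, 0.65] [0.0, 0.067, 0.001] grip 0.297 F [-0.6  0.9  1.2]
```

View pics/top1.png

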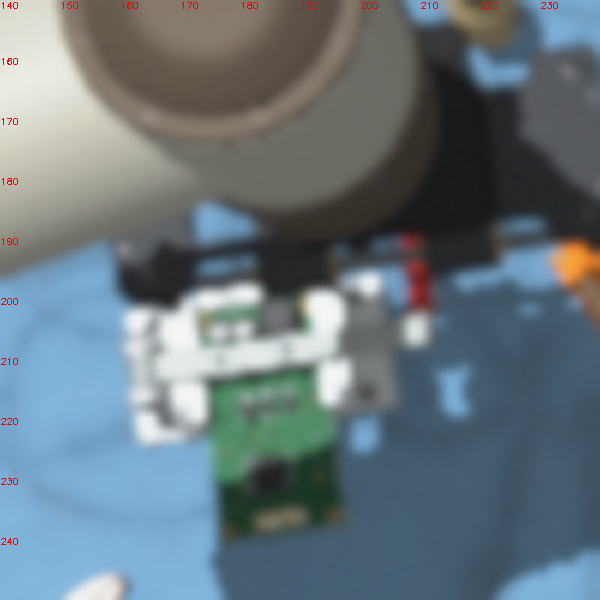

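View pics/side1.png

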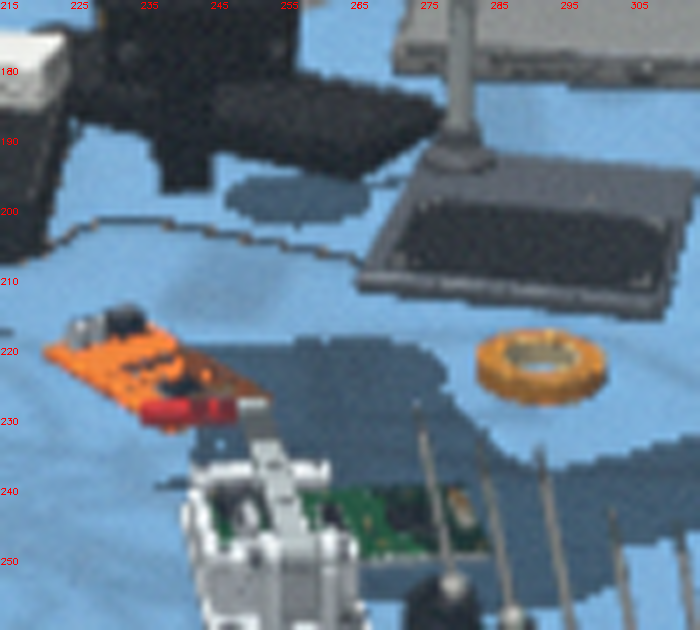

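Run:
```python
from h import *
m,h=F()
go(pose(*h[:3],[.040,-.08,.04]),np.degrees(h[2])+90,z_pinch=True)
```

```text
t 4.3 from [0.6152 0.061  0.1462] to [0.6193 0.0688 0.0213]
ROW [-0.176, 0.285, 4.998] [0.008, 0.07, -0.004] grip 0.299 F [0.2 0.7 0. ]
```

Call:
{"name": "play_rows", "arguments": {
  "deltas": [
    [-0.18,0.29,1.5,0,0.07,0,26],
    [-0.18,0.29,3,0,0.07,0,26],
    [-0.18,0.29,4,0,0.07,0,26],
    [-0.18,0.29,4.6,0,0.07,0,26],
    [-0.18,0.29,5,0,0.07,0,26],
    [-0.18,0.29,5,0,0.07,0,26],
    [-0.18,0.29,5,0,0.07,0,26]
  ]
}}

```text
time_s: 5.0
tcp_pos: [0.6181, 0.0689, 0.0194]
ee_rot: [[-0.991, -0.136, -0.003], [-0.136, 0.991, -0.0], [0.003, 0.0, -1.0]]
wrist_force: [-0.1, 0.8, 1.0]
gripper_width: 0.299
```

Run:
```python
from look import *
m,h=F()
go(pose(*h[:3],[.040,-.08,.04]),np.degrees(h[2])+90,z_pinch=True)
look("side2","side",215,190,80,70,9); look("top2","top",140,170,90,80,7)
```

```text
t 5.0 from [0.6181 0.0689 0.0194] to [0.6193 0.0688 0.0213]
ROW [-0.048, -0.01, -0.077] [0.004, -0.037, -0.0] grip 0.299 F [-0.1  0.8  1. ]
```

View pics/side2.png

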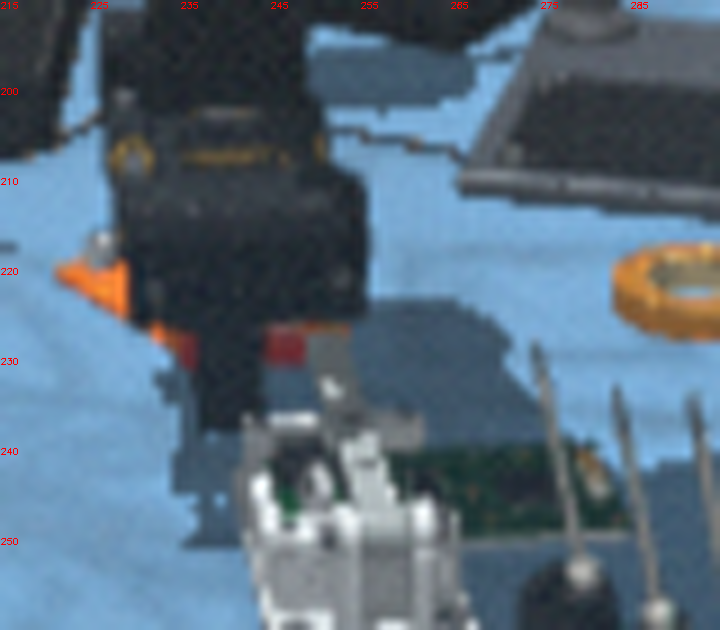

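View pics/top2.png

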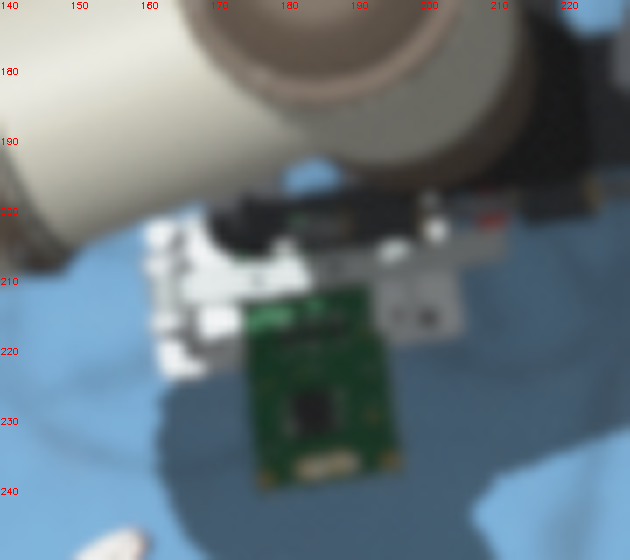

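Call:
{"name": "play_rows", "arguments": {
  "deltas": [
    [0,0,0,0,0,0,5],
    [0,0,0,0,0,0,5],
    [0,0,0,0,0,0,5],
    [0,0,0,0,0,0,5]
  ]
}}

```text
time_s: 5.5
tcp_pos: [0.6172, 0.0692, 0.0183]
ee_rot: [[-0.991, -0.137, -0.005], [-0.137, 0.991, -0.0], [0.005, 0.0, -1.0]]
wrist_force: [-0.3, 1.6, 2.5]
gripper_width: 0.12
```

Run:
```python
from look import *
m,h=F()
s=r.sense(); p=s["tcp_pos"]; print(s["gripper_width"]*87,s["wrist_force"],p)
R=s["ee_rot"]
# arc rows: displacement in holder y-z, convert into tool axes (tool y=+holder y, tool z=down)
for a in np.radians(np.linspace(0,92,24)):
    dy=.132*(1-np.cos(a)); dz=.132*np.sin(a)
    w=np.array([-np.sin(h[2])*dy,np.cos(h[2])*dy,dz])
    print(round(np.degrees(a)),np.round(R.T@w/.025,2).tolist())
```

```text
10.408494646974018 [-0.30741127  1.62831974  2.51778101] [0.61715702 0.06919275 0.01825002]
0 [0.0, 0.0, 0.0]
4 [0.0, 0.01, -0.37]
8 [0.0, 0.05, -0.73]
12 [0.01, 0.12, -1.1]
16 [0.01, 0.21, -1.46]
20 [0.01, 0.32, -1.81]
24 [0.01, 0.46, -2.15]
28 [0.01, 0.62, -2.48]
32 [0.01, 0.8, -2.8]
36 [0.02, 1.01, -3.1]
40 [0.02, 1.24, -3.39]
44 [0.02, 1.48, -3.67]
48 [0.02, 1.75, -3.92]
52 [0.02, 2.03, -4.16]
56 [0.02, 2.33, -4.38]
60 [0.02, 2.64, -4.57]
64 [0.02, 2.97, -4.74]
68 [0.03, 3.3, -4.89]
72 [0.03, 3.65, -5.02]
76 [0.03, 4.0, -5.12]
80 [0.03, 4.37, -5.2]
84 [0.03, 4.73, -5.25]
88 [0.03, 5.1, -5.27]
92 [0.03, 5.47, -5.27]
```

Call:
{"name": "play_rows", "arguments": {
  "deltas": [
    [0,0.01,-0.37,0,0,0,5],
    [0,0.05,-0.73,0,0,0,5],
    [0.01,0.12,-1.1,0,0,0,5],
    [0.01,0.21,-1.46,0,0,0,5],
    [0.01,0.32,-1.81,0,0,0,5],
    [0.01,0.46,-2.15,0,0,0,5],
    [0.01,0.62,-2.48,0,0,0,5],
    [0.01,0.8,-2.8,0,0,0,5],
    [0.02,1.01,-3.1,0,0,0,5],
    [0.02,1.24,-3.39,0,0,0,5],
    [0.02,1.48,-3.67,0,0,0,5],
    [0.02,1.48,-3.67,0,0,0,5]
  ]
}}

```text
time_s: 6.7
tcp_pos: [0.6109, 0.1081, 0.1085]
ee_rot: [[-0.991, -0.137, -0.007], [-0.137, 0.991, 0.002], [0.007, 0.003, -1.0]]
wrist_force: [1.4, 8.6, -9.5]
gripper_width: 0.119
```

Call:
{"name": "play_rows", "arguments": {
  "deltas": [
    [0,0.27,-0.25,0,0,0,5],
    [0,0.55,-0.49,0,0,0,5],
    [0,0.85,-0.71,0,0,0,5],
    [0,1.16,-0.9,0,0,0,5],
    [0,1.49,-1.07,0,0,0,5],
    [0.01,1.82,-1.22,0,0,0,5],
    [0.01,2.17,-1.35,0,0,0,5],
    [0.01,2.52,-1.45,0,0,0,5],
    [0.01,2.89,-1.53,0,0,0,5],
    [0.01,3.25,-1.58,0,0,0,5],
    [0.01,3.75,-1.6,0,0,0,5],
    [0.01,3.75,-1.6,0,0,0,5]
  ]
}}

```text
time_s: 7.9
tcp_pos: [0.5969, 0.1985, 0.1488]
ee_rot: [[-0.991, -0.137, -0.011], [-0.137, 0.991, -0.003], [0.011, -0.001, -1.0]]
wrist_force: [-5.0, -0.6, -15.0]
gripper_width: 0.119
```

Run:
```python
from look import *
m,h=F()
print(r.sense()["wrist_force"],r.sense()["gripper_width"]*87)
go(pose(*h[:3],[.040,.052,.172]),np.degrees(h[2])+90,z_pinch=True)
look("side3","side",205,160,90,100,6); look("top3","top",130,150,100,100,6)
```

```text
[ -5.00727194  -0.62165413 -14.98394918] 10.37912114985056
t 7.9 from [0.5969 0.1985 0.1488] to [0.6013 0.1996 0.1533]
ROW [-0.18, 0.019, -0.18] [-0.016, -0.13, 0.004] grip 0.119 F [ -5.   -0.6 -15. ]
```

View pics/side3.png

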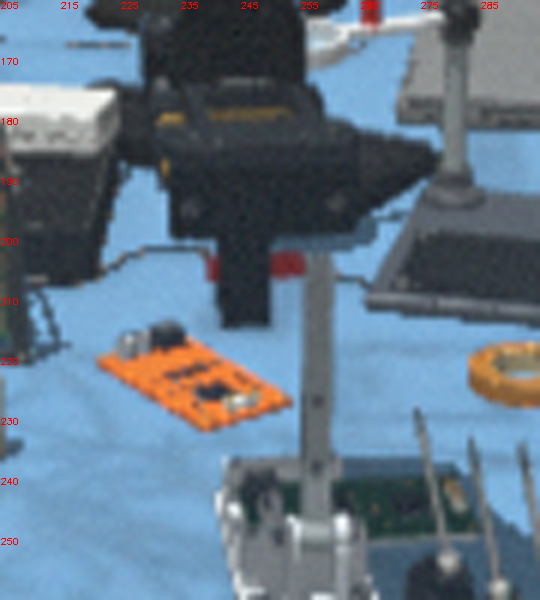

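Call:
{"name": "play_rows", "arguments": {
  "deltas": [
    [0,0,0.15,0,0,0,5],
    [0,0,0.15,0,0,0,5],
    [0,0,0.15,0,0,0,28],
    [0,0,0.15,0,0,0,28],
    [0,0,0.15,0,0,0,28],
    [0,0,-1,0,0,0,28],
    [0,0,-2,0,0,0,28],
    [0,0,-3,0,0,0,28],
    [0,0,-3,0,0,0,28]
  ]
}}

```text
time_s: 8.9
tcp_pos: [0.6034, 0.1994, 0.2315]
ee_rot: [[-0.991, -0.137, 0.007], [-0.137, 0.991, 0.004], [-0.008, 0.003, -1.0]]
wrist_force: [-0.2, 0.2, 0.6]
gripper_width: 0.32
```

Run:
```python
from look import *
m,h=F()
print(r.sense()["wrist_force"])
look("side4","side",205,160,90,100,6); look("top4","top",130,150,100,100,6)
```

```text
[-0.17449565  0.17621393  0.56102702]
```

View pics/side4.png

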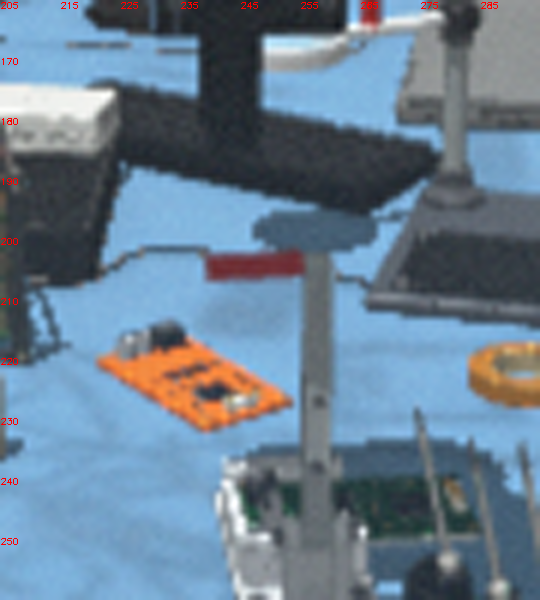

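View pics/top4.png

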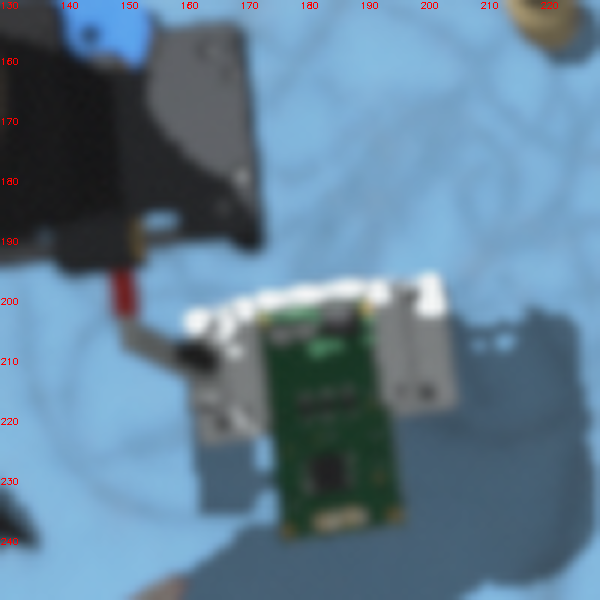

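Run:
```python
from h import *
m,h=F(); T=cam("top4.npz")
print("model px", [np.round(((proj(T,pose(*h[:3],(h[3]+x,y,.025)))-[130,150]+.5)*6-.5)).tolist() for x,y in [(-.055,.03),(-.055,-.03),(.055,-.03),(.055,.03)]])
pk=[px(130,150,6,p) for p in [(282,540),(405,522),(376,302),(258,320)]]
f=lambda p:(np.array([proj(T,pose(*p,(x,y,.025))) for x,y in [(-.055,.03),(-.055,-.03),(.055,-.03),(.055,.03)]])-pk)
q=least_squares(lambda p:f(p).ravel(),[.54,.14,.13]); print(q.x,np.round(f(q.x),2).tolist(), "hold model",pose(*h[:3],(h[3],0,.02)),h[2])
im=cv2.resize(np.load("top4.npz")["pixels"][195:245,160:210,::-1],None,fx=14,fy=14,interpolation=cv2.INTER_CUBIC)
cv2.imwrite("pics/b4.png",im)
```

```text
model px [[275.0, 544.0], [402.0, 527.0], [378.0, 295.0], [252.0, 312.0]]
[0.54322522 0.13753128 0.15527441] [[-0.24, 1.04], [0.48, 0.83], [0.47, -1.05], [-0.73, -0.89]] hold model [0.54386727 0.13921297 0.02      ] 0.13680116717528543
```

View pics/b4.png

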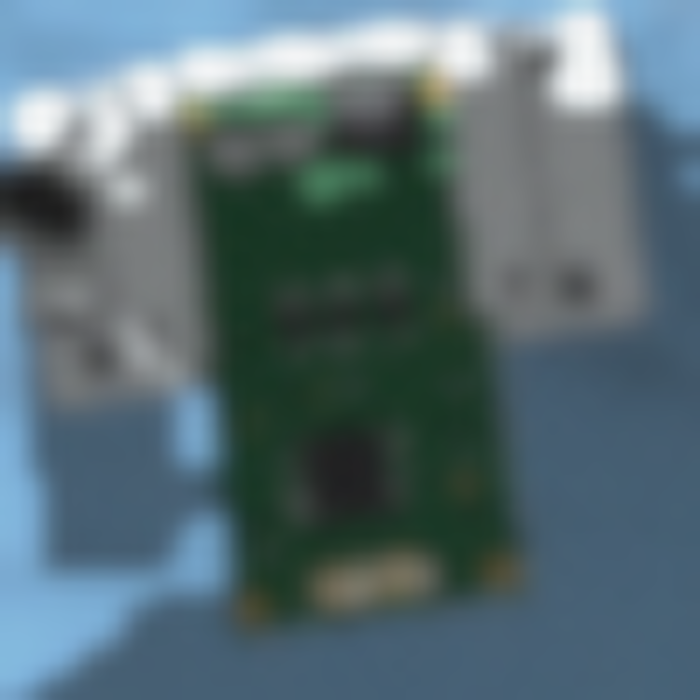

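Run:
```python
from look import *
m,h=F()
go(pose(*h[:3],[-.053,0,.20]),np.degrees(h[2])+90)
print(pose(*h[:3],[-.053,0,.0195]))
```

```text
t 9.0 from [0.6008 0.1987 0.2266] to [0.5163 0.1354 0.2   ]
ROW [3.691, -2.05, 1.066] [0.02, -0.016, -0.004] grip 0.32 F [-0.3 -0.5  0.2]
[0.51629499 0.13541734 0.0195    ]
```

Call:
{"name": "play_rows", "arguments": {
  "deltas": [
    [3.69,-2.05,0,0,0,0,86],
    [3.69,-2.05,0,0,0,0,86],
    [3.69,-2.05,0,0,0,0,86],
    [3.69,-2.05,1,0,0,0,86],
    [3.69,-2.05,3,0,0,0,86],
    [3.69,-2.05,5,0,0,0,86],
    [3.69,-2.05,6,0,0,0,86],
    [3.69,-2.05,6,0,0,0,86],
    [3.69,-2.05,6,0,0,0,86],
    [3.69,-2.05,6,0,0,0,86]
  ]
}}

```text
time_s: 10.0
tcp_pos: [0.516, 0.1357, 0.077]
ee_rot: [[-0.991, -0.137, -0.002], [-0.137, 0.991, 0.001], [0.002, 0.001, -1.0]]
wrist_force: [-0.5, 1.0, 0.6]
gripper_width: 0.98
```

Run:
```python
from look import *
m,h=F()
look("top5","top",130,160,110,100,6); look("side5","side",215,180,110,90,6)
go(pose(*h[:3],[-.053,0,.0195]),np.degrees(h[2])+90)
```

```text
t 10.1 from [0.5156 0.1356 0.077 ] to [0.5163 0.1354 0.0195]
ROW [-0.03, -0.013, 2.301] [0.017, -0.025, 0.001] grip 0.983 F [-0.8 -0.2  1. ]
```

View pics/top5.png

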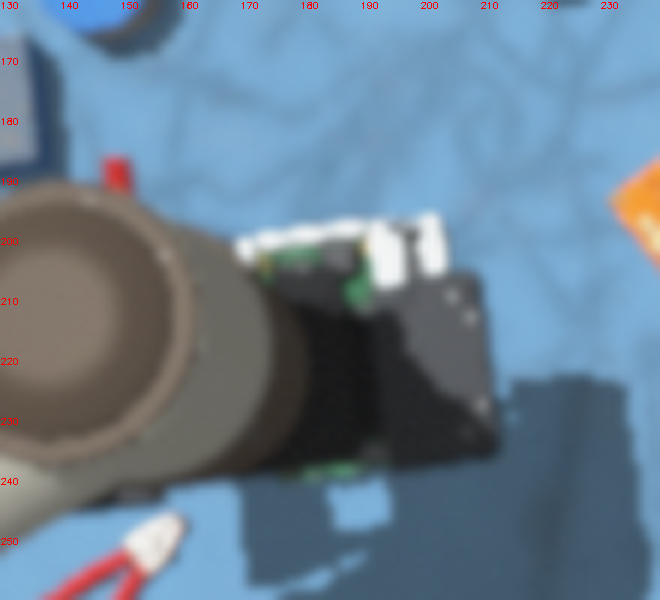

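View pics/side5.png

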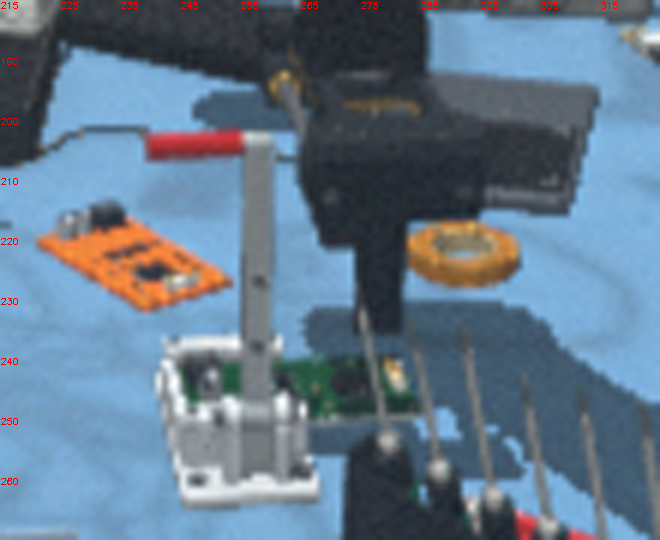

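Call:
{"name": "play_rows", "arguments": {
  "deltas": [
    [-0.03,0,0.8,0,0,0,86],
    [-0.03,0,1.5,0,0,0,86],
    [-0.03,0,2,0,0,0,86],
    [-0.03,0,2.3,0,0,0,86],
    [-0.03,0,2.3,0,0,0,86],
    [-0.03,0,2.3,0,0,0,86]
  ]
}}

```text
time_s: 10.7
tcp_pos: [0.5153, 0.1352, 0.0182]
ee_rot: [[-0.991, -0.137, -0.005], [-0.137, 0.991, -0.0], [0.005, 0.0, -1.0]]
wrist_force: [0.7, -0.2, 0.6]
gripper_width: 0.987
```

Run:
```python
from look import *
m,h=F()
look("side6","side",235,205,65,60,10)
go(pose(*h[:3],[-.053,0,.0195]),np.degrees(h[2])+90)
```

```text
t 10.75 from [0.5153 0.1353 0.0183] to [0.5163 0.1354 0.0195]
ROW [-0.038, 0.001, -0.046] [0.005, -0.053, 0.001] grip 0.988 F [ 0.5  0.  -0. ]
```

View pics/side6.png

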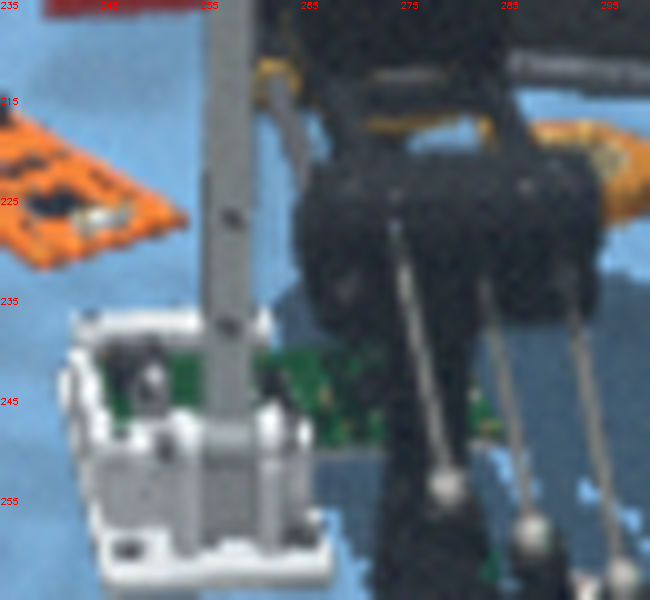

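Call:
{"name": "play_rows", "arguments": {
  "deltas": [
    [0,0,-0.05,0,0,0,66],
    [0,0,-0.05,0,0,0,66],
    [0,0,-0.05,0,0,0,50],
    [0,0,-0.05,0,0,0,50],
    [0,0,-0.05,0,0,0,50]
  ]
}}

```text
time_s: 11.25
tcp_pos: [0.5147, 0.1349, 0.0189]
ee_rot: [[-0.991, -0.136, -0.006], [-0.136, 0.991, -0.001], [0.006, 0.0, -1.0]]
wrist_force: [0.5, -0.4, -0.3]
gripper_width: 0.68
```

Run:
```python
from look import *
m,h=F()
s=r.sense();print(s["gripper_width"]*87,s["moment"])
go(pose(*h[:3],[-.053,0,.0195]),np.degrees(h[2])+90)
```

```text
59.174125863075474 [-0.00805192  0.03016514  0.02675386]
t 11.25 from [0.5147 0.1349 0.0189] to [0.5163 0.1354 0.0195]
ROW [-0.065, 0.011, -0.023] [0.0, -0.069, -0.002] grip 0.68 F [ 0.5 -0.4 -0.3]
```

Call:
{"name": "play_rows", "arguments": {
  "deltas": [
    [0,0,-0.02,0,0,0,50],
    [0.2,0,-0.03,0,0,0,50],
    [0.5,0,-0.03,0,0,0,50],
    [0.8,0,-0.03,0,0,0,50],
    [1.1,0,-0.03,0,0,0,50],
    [1.4,0,-0.03,0,0,0,50],
    [1.4,0,-0.03,0,0,0,50]
  ]
}}

```text
time_s: 11.95
tcp_pos: [0.4785, 0.1297, 0.0198]
ee_rot: [[-0.991, -0.136, -0.007], [-0.136, 0.991, -0.001], [0.007, -0.0, -1.0]]
wrist_force: [0.9, 0.4, -0.8]
gripper_width: 0.681
```

Run:
```python
from look import *
m,h=F()
s=r.sense();print(s["gripper_width"]*87,s["moment"])
go(pose(*h[:3],[-.053-.035,0,.0195]),np.degrees(h[2])+90)
look("side7","side",235,205,65,60,10)
look("top7","top",130,180,110,90,6)
```

```text
59.23233301790177 [ 0.01123747  0.02533373 -0.00559118]
t 11.95 from [0.4785 0.1297 0.0198] to [0.4816 0.1306 0.0195]
ROW [-0.127, 0.021, 0.011] [-0.004, -0.085, 0.001] grip 0.681 F [ 0.9  0.4 -0.8]
```

View pics/side7.png

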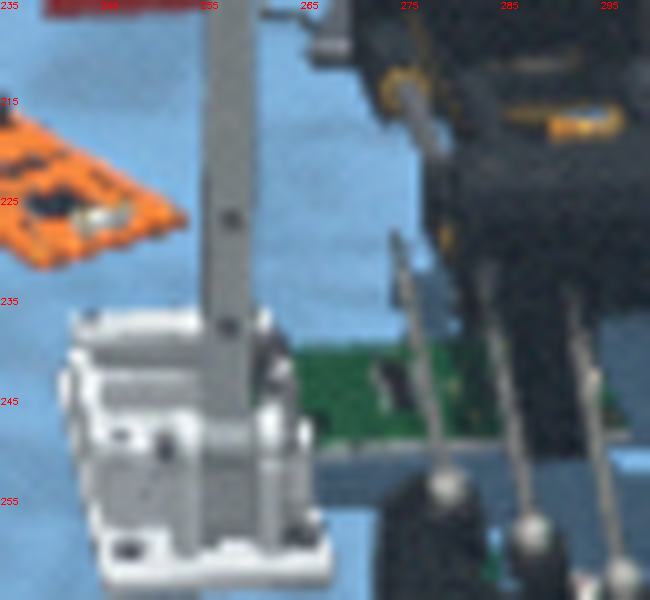

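View pics/top7.png

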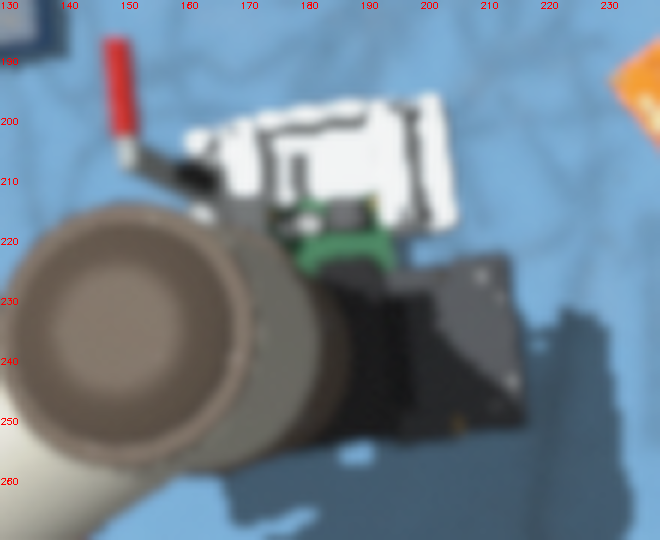

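Call:
{"name": "play_rows", "arguments": {
  "deltas": [
    [0.4,0,0,0,0,0,50],
    [0.8,0,0,0,0,0,50],
    [1.2,0,0,0,0,0,50],
    [1.6,0,0,0,0,0,50],
    [2,0,0,0,0,0,50],
    [2,0,0,0,0,0,50],
    [2,0,-0.4,0,0,0,50],
    [2,0,-1,0,0,0,50],
    [2,0,-2,0,0,0,50],
    [2,0,-2.6,0,0,0,50],
    [2,0,-2.6,0,0,0,50]
  ]
}}

```text
time_s: 13.15
tcp_pos: [0.4331, 0.1247, 0.0878]
ee_rot: [[-0.991, -0.137, -0.0], [-0.137, 0.991, 0.003], [-0.0, 0.003, -1.0]]
wrist_force: [0.4, 0.1, -1.0]
gripper_width: 0.68
```

Run:
```python
from look import *
m,h=F()
s=r.sense();print(s["gripper_width"]*87,s["moment"],s["wrist_force"],s["tcp_pos"])
look("side8","side",235,175,85,85,8)
look("top8","top",130,190,110,90,6)
```

```text
59.138354462077075 [ 0.004285   -0.00148958 -0.00343315] [ 0.43608321  0.12062599 -0.96792395] [0.43313002 0.12469848 0.08783276]
```

View pics/side8.png

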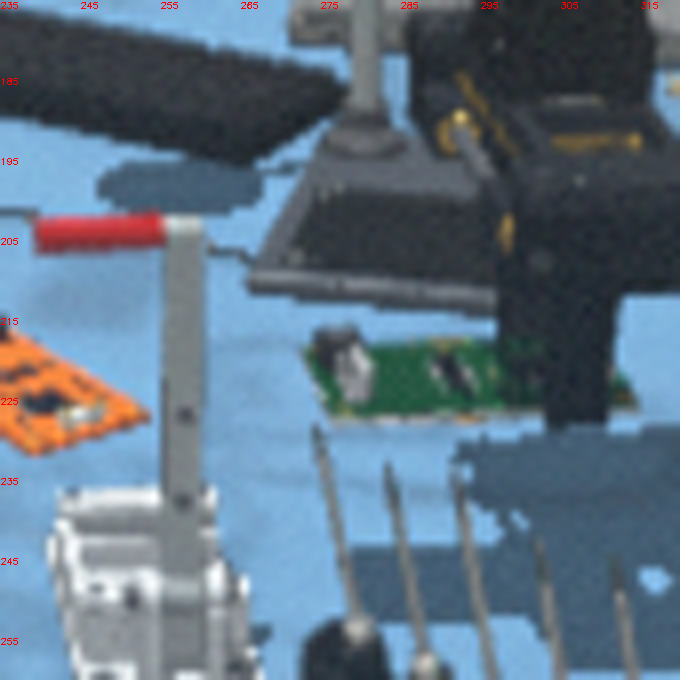

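View pics/top8.png

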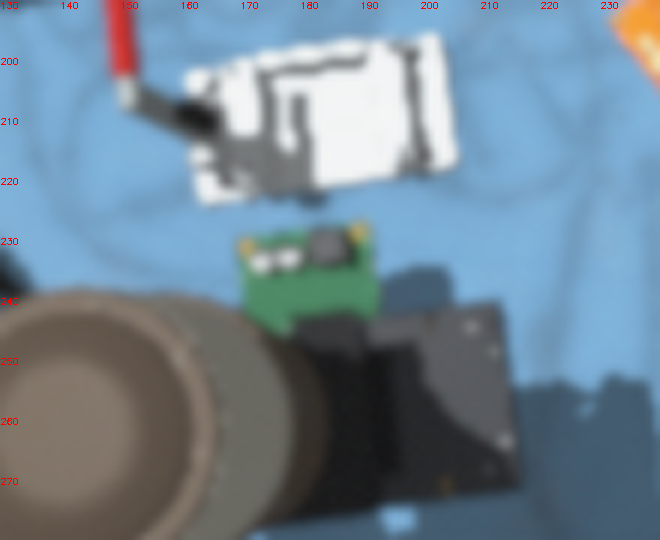

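Run:
```python
from h import *
S=cam("side8.npz");T=cam("top8.npz")
tc=np.array([.4331,.1247,.0878]); a=np.arctan2(.137,.991)
obs=[(S,(.055,.03,0),px(235,175,8,(330,422))),(S,(-.055,.03,0),px(235,175,8,(638,411))),(T,(.055,-.03,.005),px(130,190,6,(372,222))),(T,(.055,.03,.005),px(130,190,6,(240,236)))]
def f(p):
    return np.array([proj(c,pose(tc[0],tc[1],a+p[2],np.array(l)+[p[0],p[1],tc[2]+p[3]]))-u for c,l,u in obs])
q=least_squares(lambda p:np.r_[f(p).ravel(),p[3]/.002,p[1]/.003],[.03,0,0,0]);print(q.x,np.round(f(q.x),1).tolist())
m,h=F()
b=.030
for n,z in(("above",.09),("down",.015)):
    P=pose(*m[:3],[-b,0,z]); print(n,P)
go(pose(*m[:3],[-b,0,.09]),np.degrees(m[2])+90)
```

```text
[ 0.02791335 -0.0005161  -0.02418766  0.00040524] [[-0.2, 0.2], [0.3, 0.2], [0.3, -0.1], [-0.3, 0.0]]
above [ 0.41038738 -0.19362     0.09      ]
down [ 0.41038738 -0.19362     0.015     ]
t 13.25 from [0.4311 0.1235 0.0854] to [ 0.4104 -0.1936  0.09  ]
ROW [2.544, -12.456, -0.181] [-0.002, -0.061, 3.963] grip 0.678 F [-0.   0.2 -2.5]
```

Call:
{"name": "play_rows", "arguments": {
  "deltas": [
    [0.25,-1.2,-0.2,0,0,0.4,50],
    [0.5,-2.5,-0.2,0,0,0.8,50],
    [0.76,-3.7,-0.2,0,0,1.2,50],
    [1.02,-5,-0.2,0,0,1.6,50],
    [1.27,-6.2,-0.2,0,0,2,50],
    [1.53,-7.5,-0.2,0,0,2.4,50],
    [1.78,-8.7,-0.2,0,0,2.8,50],
    [2.04,-10,-0.2,0,0,3.2,50],
    [2.3,-11.2,-0.2,0,0,3.6,50],
    [2.54,-12.46,-0.2,0,0,3.96,50],
    [2.54,-12.46,-0.2,0,0,3.96,50],
    [2.54,-12.46,-0.2,0,0,3.96,50]
  ]
}}

```text
time_s: 14.45
tcp_pos: [0.4095, -0.1943, 0.0894]
ee_rot: [[-0.978, 0.209, -0.009], [0.209, 0.978, -0.0], [0.008, -0.002, -1.0]]
wrist_force: [-0.3, 0.2, -1.1]
gripper_width: 0.681
```

Run:
```python
from look import *
m,h=F()
look("side9","side",225,140,110,90,7)
look("top9","top",260,180,120,115,6)
go(pose(*m[:3],[-.029,0,.03]),np.degrees(m[2])+90)
```

```text
t 14.55 from [ 0.41   -0.1934  0.0898] to [ 0.4114 -0.1938  0.03  ]
ROW [-0.075, -0.001, 2.392] [-0.024, -0.086, 0.013] grip 0.68 F [ 0.2 -0.4 -2. ]
```

View pics/side9.png

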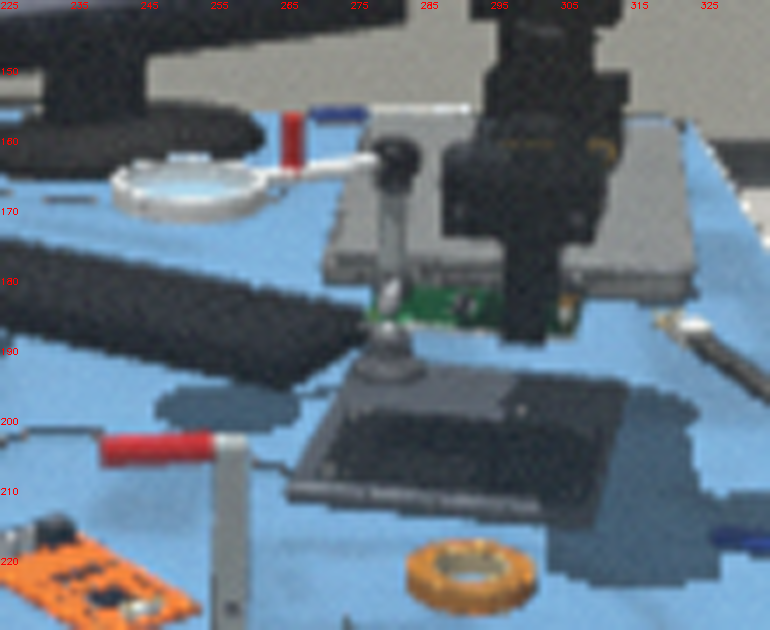

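View pics/top9.png

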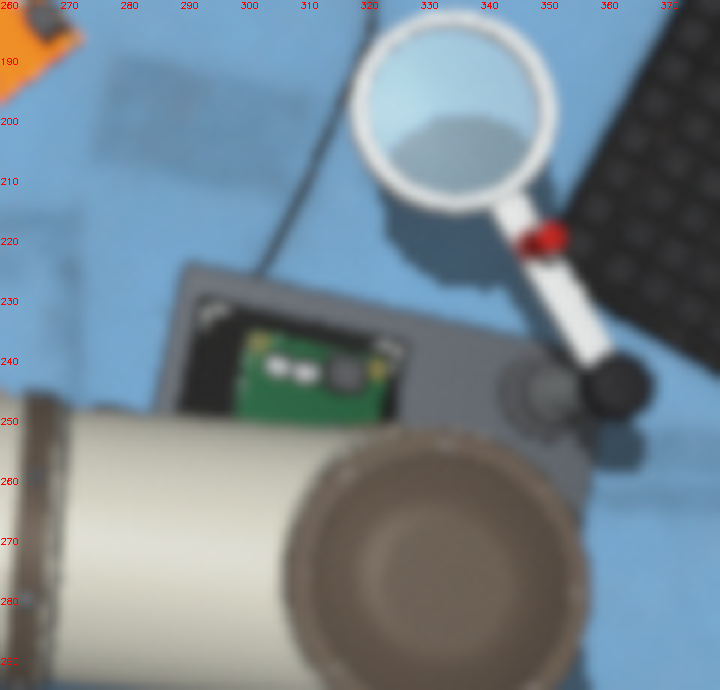

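Call:
{"name": "play_rows", "arguments": {
  "deltas": [
    [-0.07,0,0.6,0,-0.08,0,50],
    [-0.07,0,1.2,0,-0.08,0,50],
    [-0.07,0,1.8,0,-0.08,0,50],
    [-0.07,0,2.3,0,-0.08,0,50],
    [-0.07,0,2.6,0,-0.08,0,50],
    [-0.07,0,2.75,0,-0.08,0,50],
    [-0.07,0,2.75,0,-0.08,0,50],
    [-0.07,0,2.75,0,-0.08,0,50]
  ]
}}

```text
time_s: 15.35
tcp_pos: [0.4122, -0.1941, 0.0221]
ee_rot: [[-0.978, 0.207, 0.002], [0.207, 0.978, -0.002], [-0.002, -0.002, -1.0]]
wrist_force: [0.7, 0.0, -0.2]
gripper_width: 0.681
```

Run:
```python
from look import *
m,h=F()
look("side10","side",245,165,90,60,8)
go(pose(*m[:3],[-.029,0,.016]),np.degrees(m[2])+90)
```

```text
t 15.4 from [ 0.4123 -0.1942  0.0223] to [ 0.4114 -0.1938  0.016 ]
ROW [0.039, 0.008, 0.251] [-0.022, 0.029, 0.012] grip 0.676 F [-0.4 -1.  -0.6]
```

View pics/side10.png

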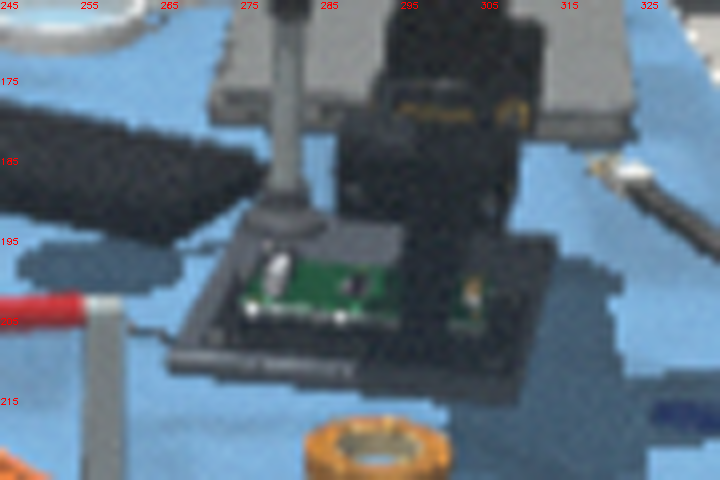

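Call:
{"name": "play_rows", "arguments": {
  "deltas": [
    [0,0,0.1,0,0,0,50],
    [0,0,0.2,0,0,0,50],
    [0,0,0.26,0,0,0,50],
    [0,0,0.26,0,0,0,50]
  ]
}}

```text
time_s: 15.8
tcp_pos: [0.4117, -0.1943, 0.0155]
ee_rot: [[-0.978, 0.207, 0.001], [0.207, 0.978, -0.002], [-0.001, -0.002, -1.0]]
wrist_force: [-0.8, 0.3, 2.3]
gripper_width: 0.679
```

Call:
{"name": "play_rows", "arguments": {
  "deltas": [
    [0,0,0.03,0,0,0,50],
    [0,0,0.06,0,0,0,50],
    [0,0,0.06,0,0,0,50]
  ]
}}

```text
time_s: 16.1
tcp_pos: [0.4118, -0.1943, 0.0153]
ee_rot: [[-0.978, 0.207, 0.001], [0.207, 0.978, -0.003], [-0.001, -0.002, -1.0]]
wrist_force: [-4.5, 2.6, 16.0]
gripper_width: 0.681
```

Call:
{"name": "play_rows", "arguments": {
  "deltas": [
    [0,0,-0.04,0,0,0,50],
    [0,0,-0.04,0,0,0,50],
    [0,0,-0.04,0,0,0,64],
    [0,0,-0.04,0,0,0,74],
    [0,0,-0.04,0,0,0,76],
    [0,0,-0.04,0,0,0,76],
    [0,0,-0.4,0,0,0,76],
    [0,0,-0.8,0,0,0,76],
    [0,0,-1.6,0,0,0,76],
    [0,0,-2.4,0,0,0,76]
  ]
}}

```text
time_s: 17.1
tcp_pos: [0.4117, -0.194, 0.0748]
ee_rot: [[-0.978, 0.207, 0.001], [0.207, 0.978, -0.002], [-0.001, -0.002, -1.0]]
wrist_force: [0.9, -0.5, 0.2]
gripper_width: 0.874
```

Run:
```python
from look import *
print(r.sense()["wrist_force"])
look("side11","side",235,140,100,75,8)
```

```text
[ 0.92967153 -0.48248826  0.1854937 ]
```

View pics/side11.png

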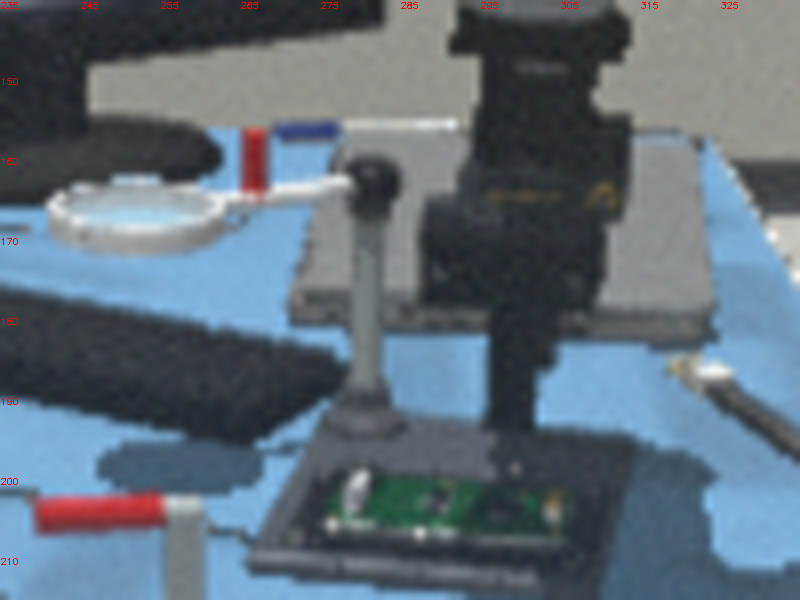

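Run:
```python
from look import *
m,h=F()
print(r.sense()["joints"])
go([.533,-.294,.225],15.5)
```

```text
[ -4.58902605  15.56310187 -33.9575621    0.27716337 -40.03532837
 -97.52172067]
t 17.15 from [ 0.4141 -0.1945  0.078 ] to [ 0.533 -0.294  0.225]
ROW [-5.521, -2.926, -5.829] [0.029, 0.096, 12.52] grip 0.875 F [ 1.1 -0.9  2.6]
```

Call:
{"name": "play_rows", "arguments": {
  "deltas": [
    [0,0,-2,0,0.1,0,60],
    [0,0,-4,0,0.1,1.5,50],
    [0,0,-5.8,0,0.1,3,44],
    [-0.8,-0.4,-5.8,0,0.1,4.5,40],
    [-1.8,-0.9,-5.8,0,0.1,6,40],
    [-2.8,-1.4,-5.8,0,0.1,7.5,40],
    [-3.8,-2,-5.8,0,0.1,9,40],
    [-4.6,-2.4,-5.8,0,0.1,10.5,40],
    [-5.2,-2.7,-5.8,0,0.1,12,40],
    [-5.52,-2.93,-5.8,0,0.1,12.5,40],
    [-5.52,-2.93,-5.8,0,0.1,12.5,40],
    [-5.52,-2.93,-5.8,0,0.1,12.5,40]
  ]
}}

```text
time_s: 18.35
tcp_pos: [0.5311, -0.2938, 0.219]
ee_rot: [[-0.269, 0.963, -0.006], [0.963, 0.269, 0.004], [0.005, -0.004, -1.0]]
wrist_force: [0.0, 0.8, 0.2]
gripper_width: 0.457
```

Run:
```python
from look import *
look("side12","side",235,130,100,85,7)
look("top12","top",260,170,130,120,6)
go([.533,-.294,.150],15.5)
```

```text
t 18.45 from [ 0.5309 -0.2936  0.2193] to [ 0.533 -0.294  0.15 ]
ROW [-0.052, 0.086, 2.773] [-0.047, -0.056, 0.017] grip 0.461 F [ 0.   0.2 -1.2]
```

View pics/side12.png

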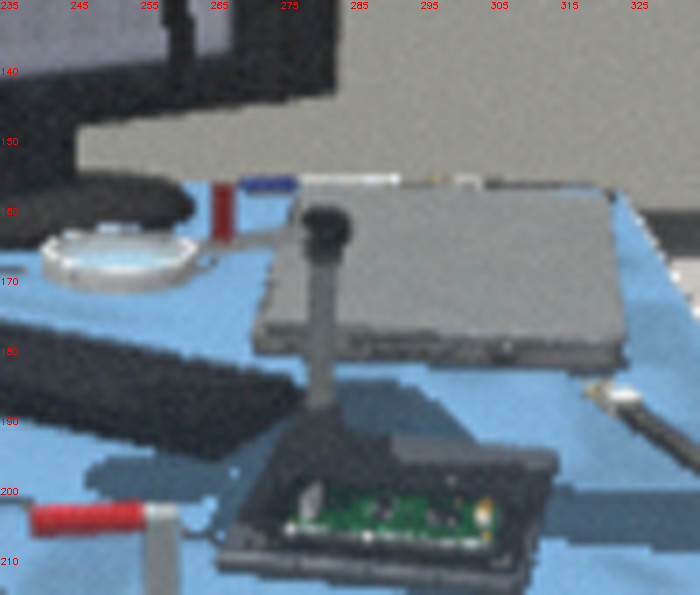

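View pics/top12.png

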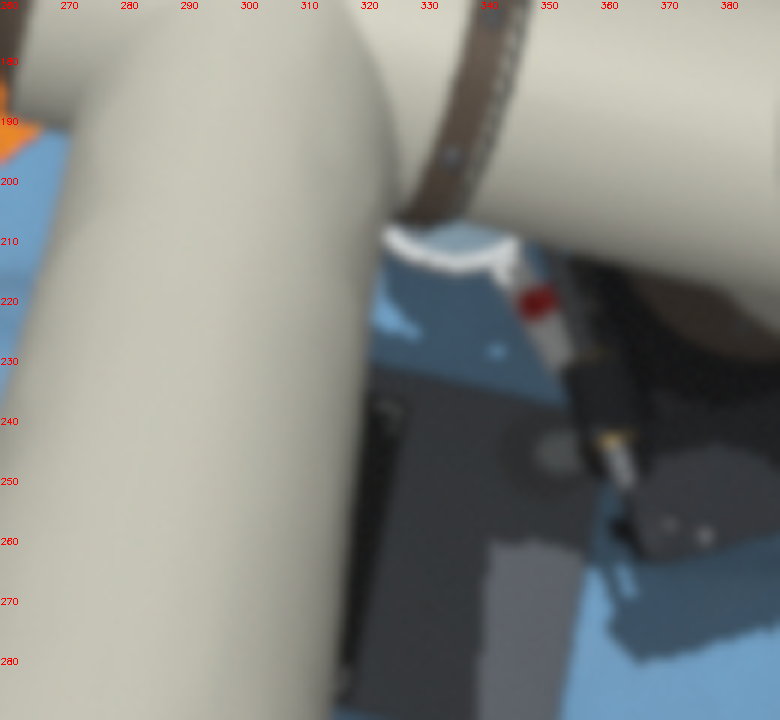

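Run:
```python
from h import *
S=cam("side12.npz");T=cam("top12.npz")
tc=np.array([.5309,-.2936,.2193]); y=np.array([.963,.269,0]);
for e in(-.02,-.035,.02,.035,0): print(e,proj(S,tc+y*e).round(1),proj(T,tc+y*e).round(1))
print("pin",proj(S,[.533,-.294,.175]).round(1),proj(S,[.533,-.294,.143]).round(1),proj(T,[.533,-.294,.175]).round(1),proj(T,[.533,-.294,.143]).round(1))
for n in("side12",):
    im=np.load(n+".npz")["pixels"][60:190,200:330,::-1]; cv2.imwrite("pics/s12b.png",cv2.resize(im,None,fx=5,fy=5,interpolation=cv2.INTER_CUBIC))
```

```text
-0.02 [271.8 143.3] [359.3 226.5]
-0.035 [275.6 143.1] [361.3 233. ]
0.02 [261.6 143.8] [353.8 209.6]
0.035 [257.7 144. ] [351.8 203.3]
0 [266.7 143.5] [356.5 218. ]
pin [265.9 154.9] [265.8 163. ] [352.  218.9] [348.9 220.2]
```

View pics/s12b.png

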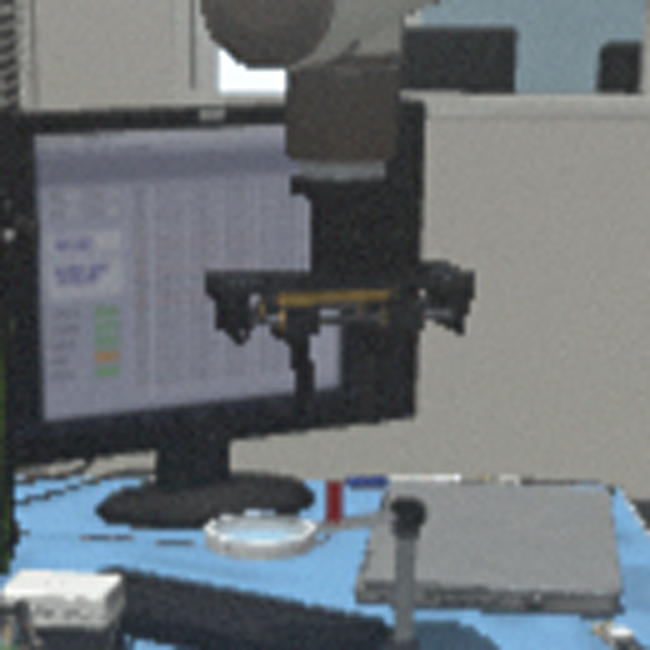

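Call:
{"name": "play_rows", "arguments": {
  "deltas": [
    [-0.05,0.09,0.7,0,0,0,40],
    [-0.05,0.09,1.4,0,0,0,40],
    [-0.05,0.09,2,0,0,0,40],
    [-0.05,0.09,2.5,0,0,0,40],
    [-0.05,0.09,2.75,0,0,0,40],
    [-0.05,0.09,2.75,0,0,0,40]
  ]
}}

```text
time_s: 19.05
tcp_pos: [0.533, -0.2942, 0.1497]
ee_rot: [[-0.268, 0.963, -0.007], [0.963, 0.268, 0.004], [0.006, -0.005, -1.0]]
wrist_force: [-0.8, 0.5, 0.5]
gripper_width: 0.46
```

Run:
```python
from look import *
look("side13","side",235,130,70,60,10)
go([.533,-.294,.150],15.5)
```

```text
t 19.1 from [ 0.5336 -0.2944  0.1505] to [ 0.533 -0.294  0.15 ]
ROW [0.023, -0.018, 0.02] [-0.048, -0.051, 0.011] grip 0.461 F [-0.4  1.   0.6]
```

View pics/side13.png

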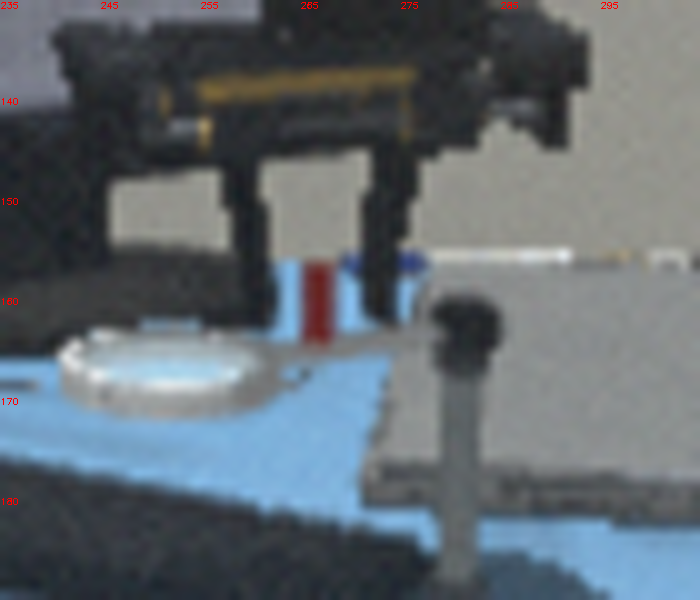

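Call:
{"name": "play_rows", "arguments": {
  "deltas": [
    [0,0,0,0,0,0,5],
    [0,0,0,0,0,0,5],
    [0,0,0,0,0,0,5],
    [0,0,0,0,0,0,5],
    [0,0,0,0,0,0,5]
  ]
}}

```text
time_s: 19.6
tcp_pos: [0.5332, -0.2946, 0.1506]
ee_rot: [[-0.268, 0.963, -0.006], [0.963, 0.268, 0.003], [0.005, -0.005, -1.0]]
wrist_force: [-1.6, -0.4, 1.9]
gripper_width: 0.129
```

Run:
```python
from look import *
m,h=F(); s=r.sense(); p=s["tcp_pos"]; R=s["ee_rot"]; print(s["gripper_width"]*87,s["wrist_force"],p)
pv=np.array([.4745,-.3248]); v=p[:2]-pv; a0=np.arctan2(v[1],v[0]); L=np.hypot(*v); print(np.degrees(a0),L)
a1=np.radians(117.55)+m[2]; print(np.degrees(a1))
L=.066; b=np.array([np.cos(a0),np.sin(a0)])
for a in np.linspace(a0,a1,21)[1:]:
    d=L*(np.array([np.cos(a),np.sin(a)])-b); print(np.round(np.degrees(a)),np.round(R.T@np.r_[d,0]/.025,2)[:2].tolist())
```

```text
11.263137422158135 [-1.64105656 -0.44143689  1.87392166] [ 0.53324884 -0.29460152  0.15056064]
27.204379788196743 0.06605584106467603
105.53858994138474
31.0 [0.18, -0.04]
35.0 [0.35, -0.1]
39.0 [0.52, -0.16]
43.0 [0.68, -0.24]
47.0 [0.84, -0.33]
51.0 [0.99, -0.43]
55.0 [1.13, -0.54]
59.0 [1.27, -0.65]
62.0 [1.39, -0.78]
66.0 [1.51, -0.92]
70.0 [1.62, -1.06]
74.0 [1.72, -1.21]
78.0 [1.81, -1.37]
82.0 [1.89, -1.53]
86.0 [1.95, -1.7]
90.0 [2.01, -1.87]
94.0 [2.05, -2.05]
98.0 [2.08, -2.23]
102.0 [2.1, -2.41]
106.0 [2.11, -2.59]
```

Call:
{"name": "play_rows", "arguments": {
  "deltas": [
    [0.18,-0.04,0,0,0,0,5],
    [0.35,-0.1,0,0,0,0,5],
    [0.52,-0.16,0,0,0,0,5],
    [0.68,-0.24,0,0,0,0,5],
    [0.84,-0.33,0,0,0,0,5],
    [0.99,-0.43,0,0,0,0,5],
    [1.13,-0.54,0,0,0,0,5],
    [1.27,-0.65,0,0,0,0,5],
    [1.39,-0.78,0,0,0,0,5],
    [1.51,-0.92,0,0,0,0,5],
    [1.51,-0.92,0,0,0,0,5]
  ]
}}

```text
time_s: 20.7
tcp_pos: [0.5028, -0.2641, 0.1507]
ee_rot: [[-0.269, 0.963, -0.001], [0.963, 0.269, 0.003], [0.003, -0.0, -1.0]]
wrist_force: [3.6, -0.9, -2.4]
gripper_width: 0.127
```

Run:
```python
from look import *
s=r.sense(); print(s["gripper_width"]*87,s["wrist_force"],s["tcp_pos"])
v=s["tcp_pos"][:2]-[.4745,-.3248]; print(np.hypot(*v),np.degrees(np.arctan2(v[1],v[0])))
look("side14","side",235,130,100,85,8)
```

```text
11.013729103947625 [ 3.62031166 -0.9366259  -2.38904604] [ 0.50276747 -0.26405561  0.15070534]
0.06699948437286675 65.04503186842112
```

View pics/side14.png

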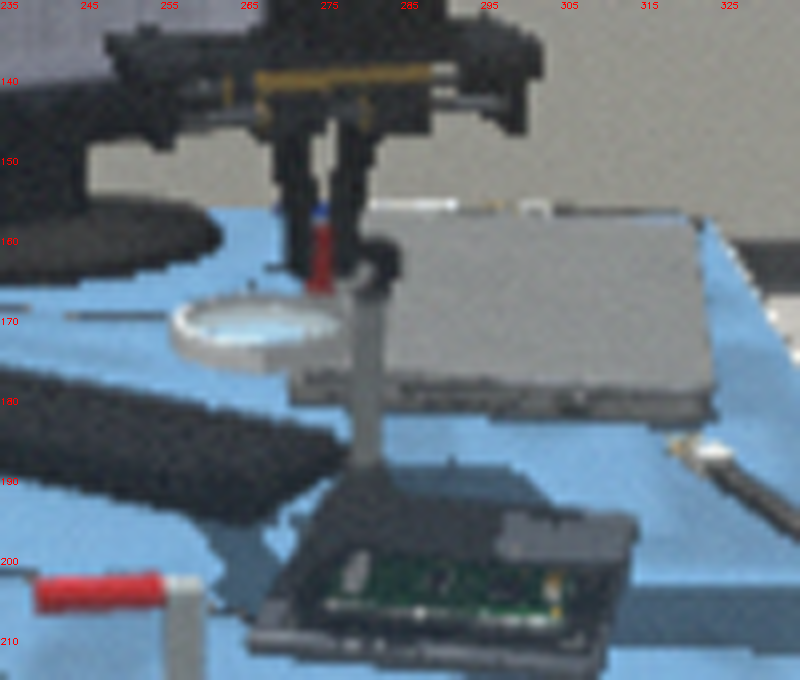

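Call:
{"name": "play_rows", "arguments": {
  "deltas": [
    [0.11,-0.14,0,0,0,0,5],
    [0.21,-0.29,0,0,0,0,5],
    [0.3,-0.45,0,0,0,0,5],
    [0.38,-0.61,0,0,0,0,5],
    [0.44,-0.78,0,0,0,0,5],
    [0.5,-0.95,0,0,0,0,5],
    [0.54,-1.13,0,0,0,0,5],
    [0.57,-1.31,0,0,0,0,5],
    [0.59,-1.49,0,0,0,0,5],
    [0.6,-1.67,0,0,0,0,5],
    [0.6,-1.67,0,0,0,0,5],
    [0.6,-1.67,0,0,0,0,5]
  ]
}}

```text
time_s: 21.95
tcp_pos: [0.4575, -0.2596, 0.1509]
ee_rot: [[-0.268, 0.963, -0.004], [0.963, 0.268, 0.005], [0.006, -0.003, -1.0]]
wrist_force: [2.9, 5.4, 0.1]
gripper_width: 0.124
```

Run:
```python
from look import *
s=r.sense(); print(s["gripper_width"]*87,s["wrist_force"],s["tcp_pos"])
v=s["tcp_pos"][:2]-[.4745,-.3248]; print(np.hypot(*v),np.degrees(np.arctan2(v[1],v[0])))
look("side15","side",235,130,100,85,8)
look("top15","top",270,190,100,110,6)
```

```text
10.787445013535063 [2.85989116 5.35786584 0.09674569] [ 0.45751842 -0.25957883  0.1508808 ]
0.06739565951482383 104.59402838491138
```

View pics/side15.png

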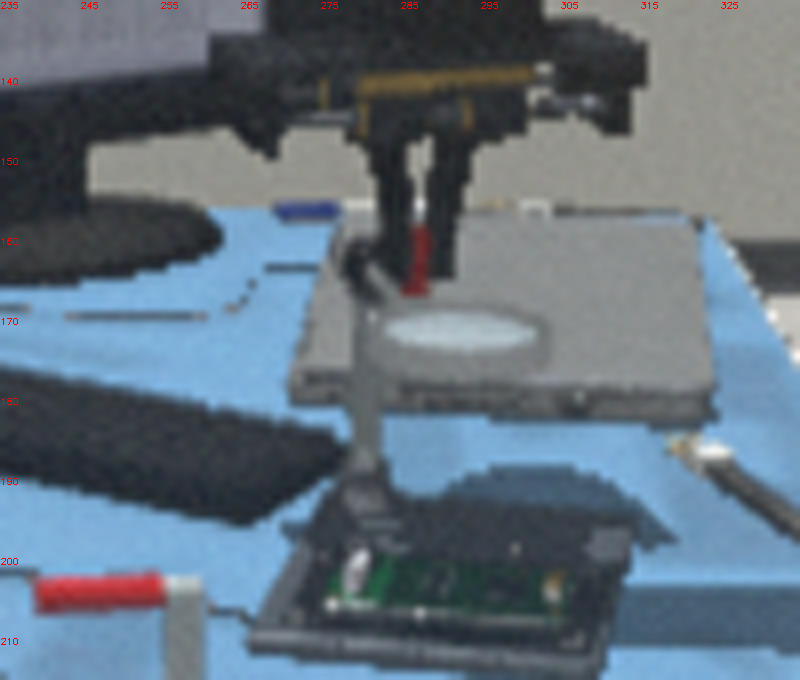

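View pics/top15.png

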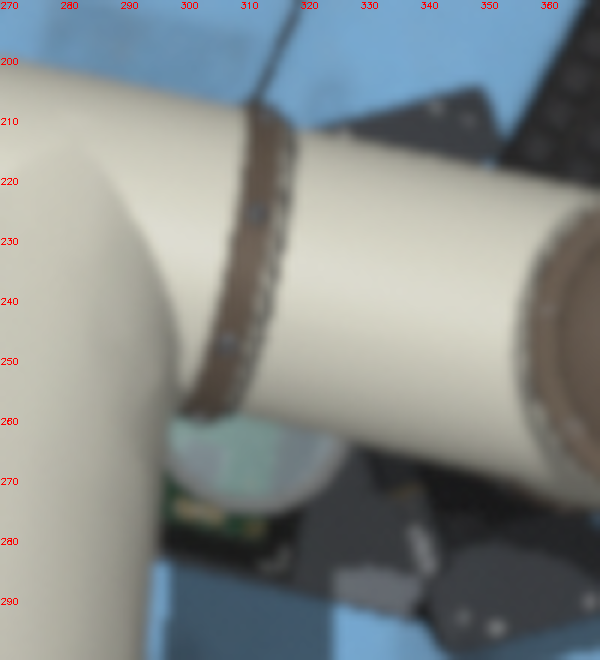

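Call:
{"name": "play_rows", "arguments": {
  "deltas": [
    [0,0,0,0,0,0,20],
    [0,0,0,0,0,0,40],
    [0,0,0,0,0,0,40],
    [0,0,-1,0,0,0,40],
    [0,0,-2.2,0,0,0,40],
    [0,0,-3.4,0,0,0,40],
    [0,0,-3.6,0,0,0,40],
    [-1.5,1,-3.6,0,0,0,40],
    [-3,2.5,-3.6,0,0,0,40],
    [-5,4,-3.6,0,0,0,40],
    [-7,5,-3.6,0,0,0,40],
    [-9,5,-3.6,0,0,0,40]
  ]
}}

```text
time_s: 23.25
tcp_pos: [0.6322, -0.427, 0.2374]
ee_rot: [[-0.27, 0.963, -0.007], [0.963, 0.27, 0.005], [0.007, -0.006, -1.0]]
wrist_force: [0.6, 0.1, 1.3]
gripper_width: 0.459
```

Run:
```python
from look import *
s=r.sense(); print(s["wrist_force"],s["tcp_pos"])
look("side16","side",235,140,100,75,8)
look("top16","top",260,190,120,110,6)
```

```text
[0.60939384 0.05222366 1.3045785 ] [ 0.6322013  -0.42695687  0.23744958]
```

View pics/side16.png

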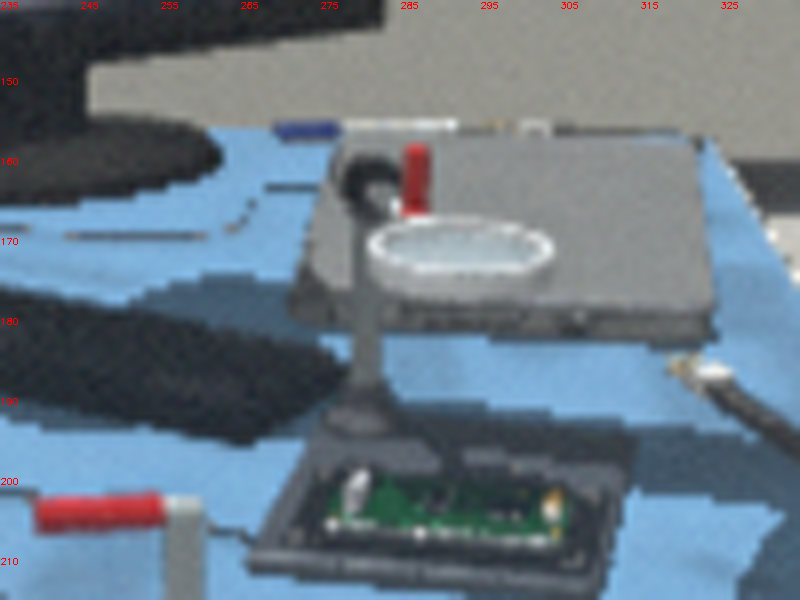

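View pics/top16.png

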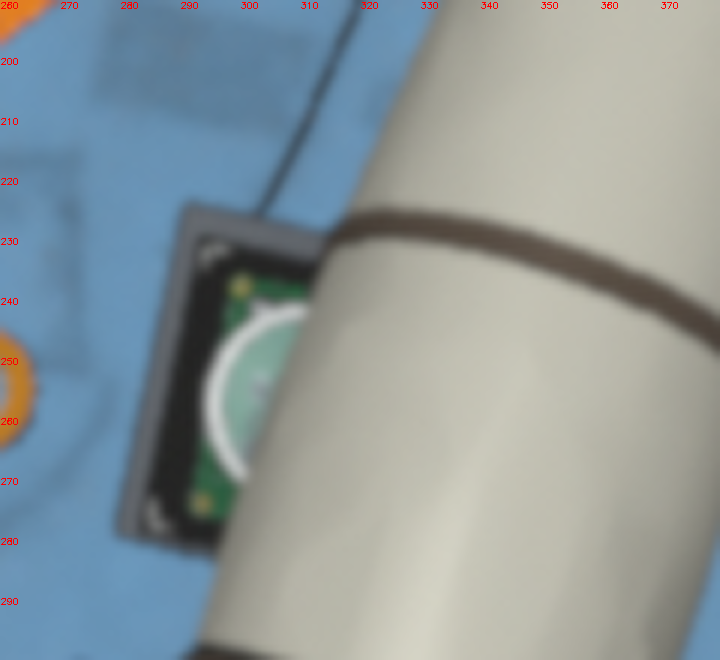

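Run:
```python
from look import *
go([.2,-.56,.25],60)
print(r.sense()["joints"])
```

```text
t 23.35 from [ 0.6307 -0.4313  0.2317] to [ 0.2  -0.56  0.25]
ROW [-0.425, -17.983, -0.544] [-0.073, -0.151, -8.948] grip 0.458 F [-0.5  0.9 -1.4]
[-2.23201872e+01  3.65927720e+01  2.62377780e+01 -6.20054853e-02
 -8.04599466e+01 -1.42410096e+02]
```

Call:
{"name": "play_rows", "arguments": {
  "deltas": [
    [0,-1.5,-0.5,0,0,-0.7,40],
    [-0.1,-3,-0.6,0,0,-1.5,40],
    [-0.1,-4.5,-0.6,0,0,-2.2,40],
    [-0.15,-6,-0.6,0,0,-3,40],
    [-0.2,-7.5,-0.6,0,0,-3.7,40],
    [-0.2,-9,-0.6,0,0,-4.5,40],
    [-0.25,-10.5,-0.6,0,0,-5.2,40],
    [-0.3,-12,-0.6,0,0,-6,40],
    [-0.3,-13.5,-0.6,0,0,-6.7,40],
    [-0.35,-15,-0.6,0,0,-7.5,40],
    [-0.4,-16.5,-0.6,0,0,-8.2,40],
    [-0.4,-18,-0.6,0,0,-8.9,40]
  ]
}}

```text
time_s: 24.55
tcp_pos: [0.1974, -0.5564, 0.2558]
ee_rot: [[-0.867, 0.498, -0.006], [0.498, 0.867, 0.005], [0.007, 0.001, -1.0]]
wrist_force: [0.7, -0.3, -0.7]
gripper_width: 0.463
```

Run:
```python
from look import *
s=r.sense(); print(s["wrist_force"],s["tcp_pos"])
look("side17","side",235,140,100,75,8)
look("top17","top",265,200,105,105,7)
```

```text
[ 0.68417268 -0.25435499 -0.69197332] [ 0.19740492 -0.55638606  0.25576385]
```

View pics/side17.png

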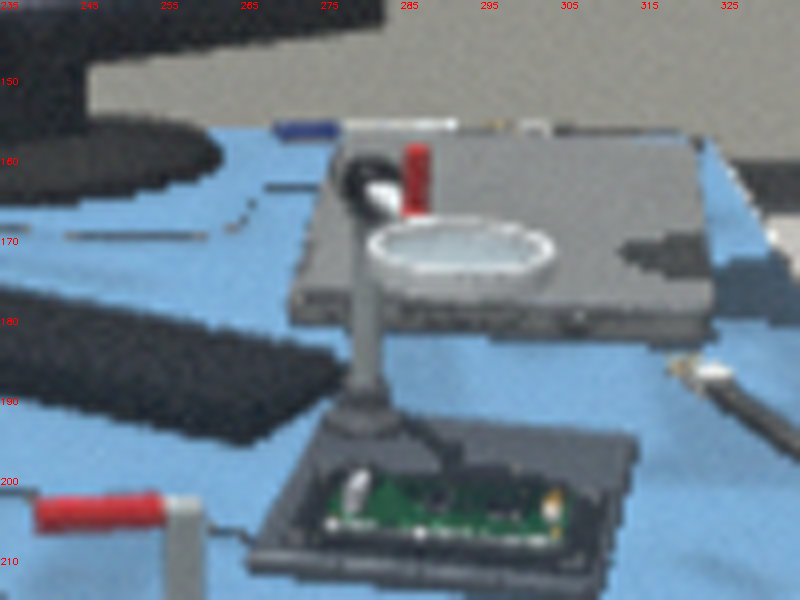

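View pics/top17.png

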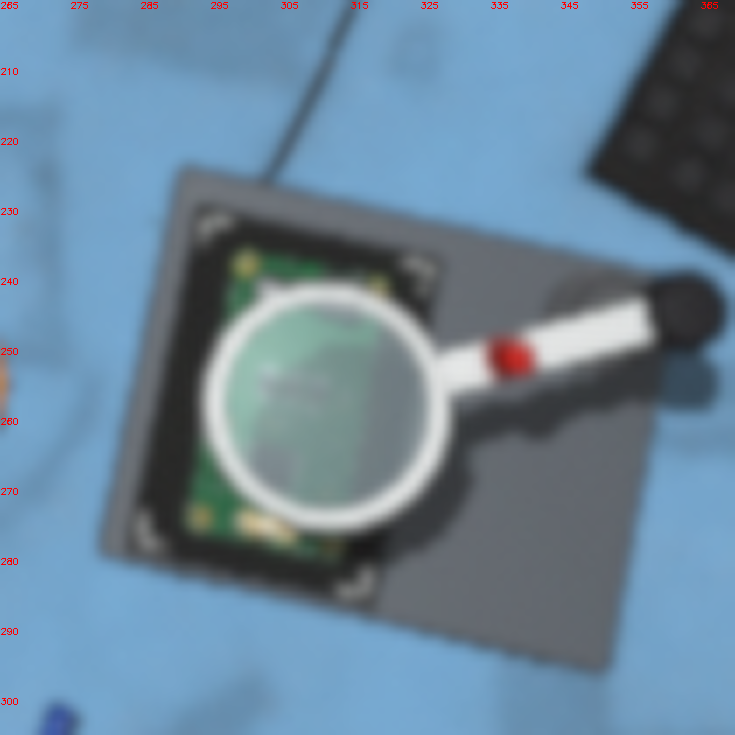

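Run:
```python
from h import *
T=cam("top17.npz");S=cam("side17.npz")
t=lambda x,y:px(265,200,7,(x,y)); s=lambda x,y:px(235,140,8,(x,y))
def run(cams,free_bias=True):
    M=[]
    if "T" in cams: M+=[(T,(.07,.05,.015),t(196,210)),(T,(.07,-.05,.015),t(440,260)),(T,(-.07,-.05,.015),t(376,608)),(T,(-.07,.05,.015),t(134,550)),(T,(.06,-.115,.150),t(686,310))]
    if "S" in cams: M+=[(S,(.07,.05,.015),s(285,540)),(S,(-.07,.05,.015),s(585,562)),(S,(-.07,-.05,.015),s(607,478)),(S,(.06,-.115,.15),s(372,160))]
    L=[]
    if "T" in cams: L+=[(T,.130,.144,t(327,405)),(T,.066,.173,t(515,356))]
    if "S" in cams: L+=[(S,.130,.142,s(461,256)),(S,.066,.160,s(417,178))]
    def f(p):
        a=np.arctan2(.115,-.06)-p[3]
        o=[proj(c,pose(*p[:3],l))-u for c,l,u in M]+[proj(c,pose(*p[:3],[.06+q*np.cos(a),-.115+q*np.sin(a),z]))-u for c,q,z,u in L]
        return np.array(o)
    q=least_squares(lambda p:f(p).ravel(),[.44,-.2,-.2,0],loss="soft_l1"); print(cams,q.x,np.round(f(q.x),1).tolist())
    return q.x
for c in("T","S","TS"): p=run(c)
# direct ray approach: lens point vs pad centre in each camera
def ray(c,u,z):
    K,R,tt=c; d=R.T@np.linalg.inv(K)@np.r_[u,1]; o=-R.T@tt; return o+d*(z-o[2])/d[2]
print("top lens",ray(T,t(327,405),.144),"pad ctr from corners",np.mean([ray(T,t(*c),.015) for c in [(196,210),(440,260),(376,608),(134,550)]],0),"hub",ray(T,t(686,310),.15))
print("board corners top", [ray(T,t(*c),.020).round(4).tolist() for c in [(233,252),(394,283),(343,560),(188,525)]])
print("side lens",ray(S,s(461,256),.142),"hub",ray(S,s(372,160),.15))
```

```text
T [ 0.44049912 -0.19974041 -0.20507446  0.00994713] [[-0.3, -0.6], [0.1, -0.2], [0.1, 0.4], [-1.3, 0.7], [0.6, -0.3], [-0.3, -0.0], [0.6, 0.0]]
S [ 0.43972786 -0.20046318 -0.21173051 -0.00324174] [[-0.6, -0.4], [0.7, 0.6], [0.4, 1.1], [-0.3, -0.3], [0.0, -0.9], [-0.2, -0.6]]
TS [ 0.44029032 -0.19968782 -0.20580986  0.00633081] [[-0.3, -0.5], [0.1, -0.1], [0.0, 0.5], [-1.4, 0.8], [0.6, -0.2], [-0.7, -0.2], [0.7, 0.6], [0.2, 1.1], [-0.6, -0.2], [-0.3, 0.3], [0.7, 0.2], [-0.4, -0.8], [-0.6, -0.5]]
top lens [ 0.44161134 -0.19980674  0.144     ] pad ctr from corners [ 0.4407245  -0.20073615  0.015     ] hub [ 0.47503707 -0.32315613  0.15      ]
board corners top [[0.5006, -0.18, 0.02], [0.4888, -0.2433, 0.02], [0.3814, -0.2211, 0.02], [0.3942, -0.1611, 0.02]]
side lens [ 0.44022838 -0.18975915  0.142     ] hub [ 0.47319651 -0.32108781  0.15      ]
```

Run:
```python
from look import *
for n in("top","side"):
    c=r.capture(n); cv2.imwrite(f"pics/{n}_end.png",cv2.resize(c["pixels"][:,:,::-1],(800,600),interpolation=cv2.INTER_CUBIC)); np.savez(f"{n}_end.npz",**c)
for n in ["solder_reel","kapton_tape","cutters"]: print(n,[(round(d["score"],2),np.round(d["centre"],3).tolist()) for d in r.spot_in("top",n)][:1])
print("flux",[(round(d["score"],2),np.round(d["centre"],3).tolist()) for d in r.spot_in("side","flux_bottle")][:2])
# bar: angle from the side view; hinge and grip
m,h=F(); S=cam("side_end.npz"); T=cam("top_end.npz")
for a in(1.45,1.57,1.69): 
    P=pose(*h[:3],[.011,.052-.132*np.cos(a),.04+.132*np.sin(a)]); P2=pose(*h[:3],[.053,.052-.132*np.cos(a),.04+.132*np.sin(a)])
    print(a,[proj(c,x).round(1).tolist() for c in(S,T) for x in(P,P2)])
```

```text
solder_reel [(0.85, [0.725, 0.252, 0.034])]
kapton_tape [(0.61, [0.449, -0.058, 0.015])]
cutters [(0.81, [0.43, 0.25, 0.008])]
flux [(0.55, [0.744, 0.053, 0.04]), (0.38, [0.455, -0.207, 0.145])]
1.45 [[253.1, 201.4], [237.3, 202.0], [156.1, 201.1], [154.6, 184.4]]
1.57 [[253.8, 203.3], [237.8, 203.9], [149.6, 201.9], [148.1, 185.2]]
1.69 [[254.6, 205.9], [238.3, 206.5], [143.3, 202.8], [141.9, 186.1]]
```

View pics/top_end.png

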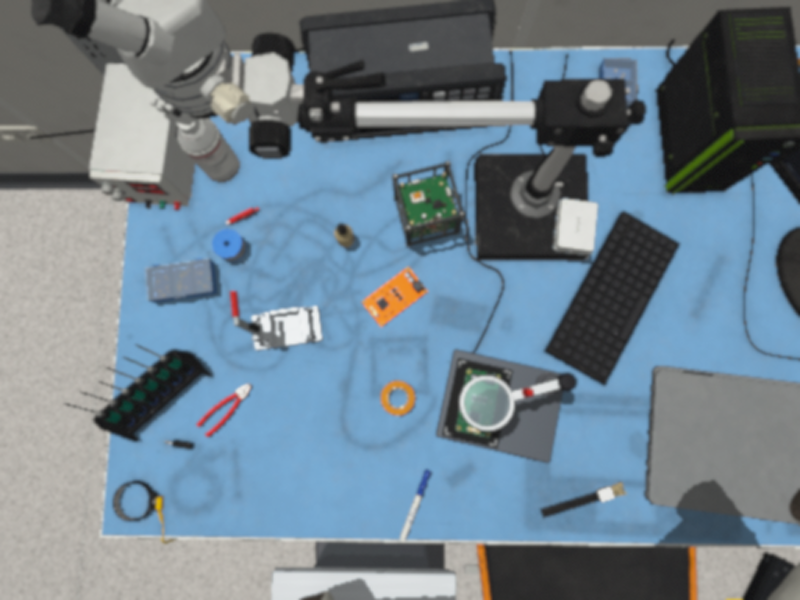

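View pics/side_end.png

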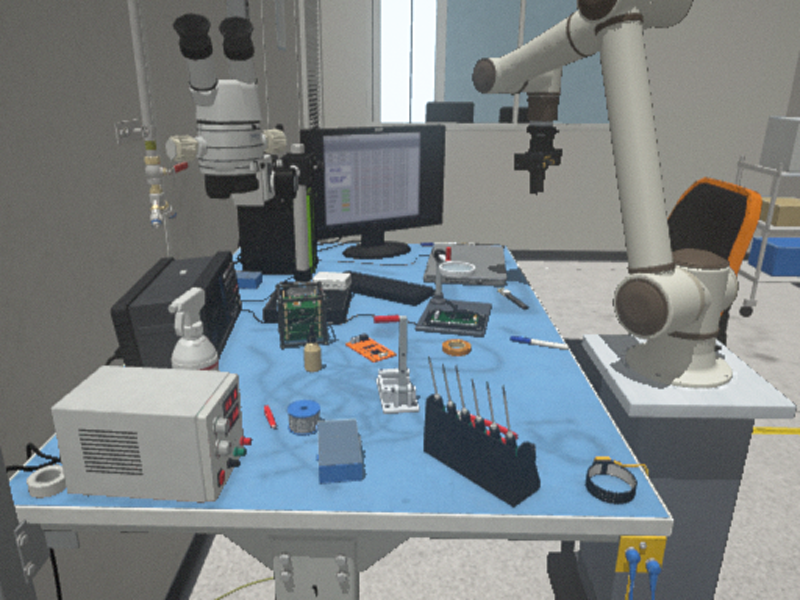

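The bar's grip at (234,305) matches an upright bar. The lens is over the pad at (487,403), with the board flat beneath it, and the other things haven't moved.

Run:
```python
from station import r
print(r.sense()["time_s"],r.sense()["wrist_force"],r.finish_job())
```

```text
the job is handed in; nothing more can be done
24.95 [-0.16139132  0.14825802  0.03369604] None
```

The job is done and handed in at 24.95 s of the 67 s allowed. I swung the clamp bar upright, slid the board straight out of the rails and set it on the pad. Then I swung the lens over the pad by its pin and moved the arm clear.

**Last checks**
- **Clamp bar:** it stands at about 1.57 rad. The grip's position in the top picture matches the upright model to within a pixel.
- **Board:** it lies flat, component side up, about 1 mm from the middle of the pad and wholly on it. I opened the fingers with the tips almost on the rubber, so the board was released at most about 1 mm above it.
- **Lens:** the two cameras together put the arm at 0.006 rad. Alone, the top camera gave +0.010 and the side camera −0.003. From above, the lens is about 1.3 mm from the pad's middle.
- **Other things:** reel, tape, cutters and bottle were found within about 4 mm of where they started, which is the detector's own accuracy.
- **Forces:** the largest wrist force I read was about 16 N, at contact with the pad.

**Disagreements:** the cameras differed by 2–3 mm for the holder and magnifier, within their calibration. For the lens alone, the side camera's direct reading was about 10 mm off the top camera's in y, its less certain direction. I relied on the top camera and the joint fit there.

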